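# Open the wash booth's sash to its catch and slide the loaded tray in

### The job

Push the sash of the parts-wash booth up from under its lift bar to the yellow height mark, until the catch there takes hold and the sash stays up by itself; feel for it, and do not force the sash against the stop above (keep the push under 20 N). Then slide the tray with the hub on it fully into the booth, the hub still standing on the tray and the other things on the bench left where they are.

Things in the scene. Friction and masses are not known exactly. Their poses are not given: they have to be found in the camera images.
- booth: Blue bench-top parts-wash booth, fixed: a pan 36 mm high and two upright posts (40 mm square, 465 mm tall) 470 mm apart that guide the sash. Origin on the bench midway between the posts, in the sash's plane; x points into the booth (away from the robot), y to its left along the sash, z up.
- sash: Sash sliding straight up between the posts, at most 170 mm: grey bottom rail 425 mm wide, 90 mm tall, clear pane above. Along its foot a lip ends in a black free-turning lift bar, 16 mm thick, 410 mm wide, centred 26 mm before the rail's face. Origin under the bar's centre line, mid width: 37 mm before the booth's origin and, sash down as at the start, 110 mm above the bench. Axes as the booth's.
- sash_lip (a point): Underside of the lift bar 100 mm right (-y) of mid width, a free place to push: 115 mm from the post, 130 mm from the tray's near rail. Lifting takes 2 to 6 N straight up; a leaning finger also gets a sideways push as large. The sash outweighs its balancers a little: let go, it sinks back unless the catch holds it.
- sash_line (a point): Red line along the bottom rail, 50 mm above the lip's underside (this point: mid width, in the sash plane). When the sash hangs on the catch, the line is level with the mark to within 22 mm, higher or lower: the mark is a rough guide and only feeling tells the place.
- mark: Yellow band, 8 mm high, round the right-hand (-y) post; origin at its centre on the post's axis. Behind it a sprung bolt snaps under a pin on the sash: riding up it adds up to 4 N over 18 mm, then the force eases, and some 10 mm higher the bolt snaps under the pin. From 2 mm above that resting height a sprung stop bears down, 8 N for each mm.
- tray_body (a joint): How far the tray is pushed in, m: 0 fully out, 0.19 fully in against its end stop. The tray runs on two fixed rails along the booth's x; about 3 N moves it. It stays where it is left.
- tray_front (a point): Middle of the outer face of the tray's upright aluminium front plate (170 mm wide, 6 mm thick, its top edge 92 mm and its lower edge 37 mm above the bench); this point is 67 mm above the bench. The tray lies 110 mm left (+y) of the booth's middle; pushed fully in, the face stands 50 mm before the booth's origin, under the raised lip.
- tray_mid (a point): Centre of the tray's floor (the tray is 220 by 170 mm over its 4 mm thick, 30 mm high walls), 110 mm behind the front plate's outer face; x points into the booth, z up.
- hub: Steel hub standing loose on the tray: flange 70 mm across, neck 44 mm, 86 mm tall, 0.6 kg. Origin under its centre. Its top, 127 mm above the bench, does not pass under the sash when that is down.
- spray_can: Bystander: white spray can, 64 mm across, 190 mm tall; origin under its centre
- jug: Bystander: white fluid jug, 110 mm across, 230 mm tall; origin under its centre
- cup: Bystander: steel cup, 72 mm across, 100 mm tall; origin under its centre
- tape: Bystander: roll of green tape lying flat, 100 mm across, 25 mm high; origin under its centre
- wrench: Bystander: wrench lying on the bench; origin under its middle
- screwdriver: Bystander: screwdriver lying on the bench in front of the free half of the sash, under 35 mm high; origin under its middle

How it is judged:
On the way, in this order (a step that is already met when the one before it is completed fails the run):
1. the sash hangs on its catch at the mark, untouched (z of sash_line in the frame of mark between -0.028 and 0.028 m and linear speed of sash below 0.01 m/s and contact force between each of the arm, the fingers and sash below 0.3 N), for 0.4 s.
2. the tray is fully in (value of joint tray_body above 0.184 m), for 0.2 s.
At the end, for the whole second after the job is handed in: The sash stays up on its catch, its red line within 28 mm of the mark's height and at rest; the tray is within 6 mm of fully in; the hub stands upright (within 0.15 rad) on the tray's floor, at rest; nothing is touched (z of sash_line in the frame of mark between -0.028 and 0.028 m and linear speed of sash below 0.01 m/s and value of joint tray_body above 0.184 m and angle between hub's own z axis and vertical below 0.15 rad and x of hub in the frame of tray_mid between -0.1 and 0.1 m and y of hub in the frame of tray_mid between -0.08 and 0.08 m and z of hub in the frame of tray_mid below 0.02 m and linear speed of hub below 0.02 m/s).
It fails at once if the sash is pushed with more than 20 N (contact force between any of the arm, the fingers and sash above 20 N).
It fails at once if the hub is tipped (angle between hub's own z axis and vertical above 0.4 rad).
It fails at once if a bystander is shifted by more than 30 mm (distance of any of spray_can, jug, cup, tape, wrench, screwdriver from where it was at the start of the episode above 0.03 m).
It also fails if it takes over 70 s, if anything falls off the work surface, if the arm or the gripper's body presses on something with over 40 N, if the wrist force passes 120 N, or if a joint passes its speed limit or range.

### The arm

A 6-joint arm with a two-finger parallel gripper is mounted at the origin on the work surface. World frame = base frame: x ahead of the robot, y to its left, z up, the work surface at z = 0. Lengths are in m, angles in rad, forces in N, time in s.
With the tool pointing down it reaches from about 0.25 to 0.775 m from the base axis. Payload 4 kg.
Tool frame: the origin (TCP) lies midway between the tips of the shut fingers; the grasp point (between the pads) lies r.hold_point_z behind it (r.hold_point_z is the distance from the TCP to the grasp point, in m); z points along the fingers, x is the direction in which the jaws open and shut, and the axes are right-handed (so a half turn about z gives the same grasp; the last joint's range is limited). The gripper opens to 94 mm and grips with 3 to 60 N. Pads are 16 mm wide; open, the fingers measure 119 mm over their backs; the gripper's body (75 mm by 177 mm) begins 78 mm behind the grasp point.
Start: joints at [1.09, 0.087, 1.371, -0, 1.684, -0.103], TCP at [0.203, 0.511, 0.173] pointing down, gripper open.
Joint ranges: [-3.1, 3.1], [-0.76, 2.03], [0.27, 2.55], [-1.08, 4.22], [0.17, 2.65], [-2.57, 2.57]. Speed limits (rad/s): [2.79, 2.79, 3.14, 3.14, 3.14, 3.14].

### API

Orientations are given as a unit quaternion [w, x, y, z].
In Python, from plant import r gives the robot as it stands. The module is installed in compiled form; this text tells all that it offers.
- The arm moves only by the tool play_rows, never from a script. Its argument "plan" is a list of rows, each a list of 7 numbers: the closure, from -1 (fully open) to 1 (shut), so that 0 is half open, then the shift along the tool's x, y, z in m, then the turn, a rotation vector about the tool's x, y, z in degrees. A call has 1 to 20 rows; each row shifts and turns the commanded pose from where the row before left it, along the tool's axes as they then stand; what a row does not reach is not made up. A row lasts 1/8 s, in which the tool goes at most 62.5 mm and 10.7 degrees, less where a joint would pass 70% of its speed; a pose out of reach is approached as far as the arm can. A call with a gripper value outside its range is refused whole. The fingers move at their own pace and stop on an object; "squeeze" is the grip in N (left out, the last holds). Time passes only in rows, so rows that do not move let the fingers close. It gives the time, the measured TCP pose, the force and the opening at its end, in the units of the state.
- r.read_state(): the state, without advancing time (a new reading comes with each control period).
- r.capture(name): name is "scene" or "top" or "wrist"; returns a dict with "pixels" (420x560x3 uint8, red, green, blue), "fx", "fy", "cx", "cy" (pixels), "world_from_camera" (4x4, takes a point from camera to world coordinates). Camera axes: x right, y down, z forward; pixel columns grow to the right and rows downward; lengths in m; the calibration is good to about 2 mm. A picture is of the moment at which its call begins. There is no depth.
- r.close_job(): hands the job in, once; it reports no verdict.
Trained networks look in the newest picture that a camera, given by its name, has taken for a name from the list of things; names that differ only in an ending like _2 or _b are one class to them, and where a whole thing is asked for, a point or a joint stands for the part that bears it (a point fixed in the world has none). Each returns a list of dicts, best first, with "score" (0 to 1); they miss things now and then, are a little off and sometimes report something else, mostly with a low value. They report only what shows in the picture. A call takes as long as a camera call.
- r.recognise(name, camera): "centre" ([x, y, z] in m, in world coordinates, good to about 4 mm: the middle of the surface that is visible of it).
- r.pinpoint(name, camera): "centre" ([x, y, z] in m, in world coordinates, good to about 4 mm: a listed point, or the origin of a listed thing).
The state is a dict: "t": time; "joint_pos": joint angles; "qvel": joint speeds; "effort": joint torques, N m; "ee_pos": TCP position; "tcp_rot": TCP orientation; "wrist_force": force on the tool from outside, world axes, zero at the start; "torque": the same for the moment, N m; "grip_width": opening from 0.0 (shut) to 1.0 (fully open).
Only numpy, scipy, OpenCV 4.12 (cv2) and the standard library are available. Lean on these libraries where they do the work, as an engineer would, in place of code of your own. Each camera call takes 0.05 s, during which the arm holds its last target.

## Working session

There is one attempt and no reset: what is moved stays moved. The work goes in short steps, Python scripts to look and compute and a tool call to move; the robot and the scene stay as the last step left them, time stands still between calls to the robot, and variables do not carry over. Pictures are saved under pics/ and viewed, and the job is handed in when it is done.

Besides the shell and the picture viewer there is one more tool, called after "Request:" as a command line: name --pt "numbers of a row" for each row, then --argument value for the rest. play_rows: Moves the arm, as the interface text tells. Its arguments: {"type":"object","properties":{"plan":{"type":"array"},"squeeze":{"type":"number"}},"required":["plan"]}

```bash
mkdir -p pics; python3 - <<'E'
from plant import r
import cv2
s=r.read_state();print({k:(v if isinstance(v,float) else [round(float(x),3) for x in v] if hasattr(v,'__len__') else v) for k,v in s.items()}, r.hold_point_z)
for c in ["scene","top"]:
    d=r.capture(c);cv2.imwrite(f"pics/{c}0.png",d["pixels"][:,:,::-1])
    for n in ["booth","sash","sash_lip","sash_line","mark","tray_front","tray_mid","hub","spray_can","jug","cup","tape","wrench","screwdriver"]:
        try:
            print(c,n,[([round(float(x),3) for x in q["centre"]],round(q["score"],2)) for q in r.pinpoint(n,c)[:2]])
        except Exception as e: print(c,n,e)
E
```

```text
{'t': 0.0, 'joint_pos': [1.09, 0.088, 1.372, -0.0, 1.684, -0.103], 'qvel': [0.0, -0.001, 0.001, -0.001, 0.0, -0.0], 'effort': [-0.001, -34.018, -30.243, 0.072, 0.033, -0.0], 'ee_pos': [0.203, 0.511, 0.171], 'tcp_rot': [0.001, 0.827, 0.562, -0.001], 'wrist_force': [0.131, -0.334, -0.604], 'torque': [0.014, 0.01, -0.023], 'grip_width': 0.9992398683989849} 0.0188
scene booth [([0.659, -0.043, 0.001], 0.55)]
scene sash [([0.627, -0.051, 0.11], 0.62)]
scene sash_lip [([0.633, -0.147, 0.11], 0.74)]
scene sash_line [([0.661, -0.043, 0.162], 0.69)]
scene mark [([0.414, 0.373, 0.001], 0.66), ([0.422, 0.042, 0.07], 0.51)]
scene tray_front [([0.425, 0.042, 0.069], 0.97)]
scene tray_mid [([0.534, 0.053, 0.04], 0.57), ([0.578, 0.501, -0.0], 0.55)]
scene hub [([0.523, 0.072, 0.039], 0.91)]
scene spray_can [([0.536, -0.429, -0.001], 0.78)]
scene jug [([0.58, 0.502, -0.002], 0.74), ([0.533, 0.057, 0.044], 0.29)]
scene cup [([0.411, 0.376, 0.0], 0.71), ([0.538, -0.429, 0.001], 0.18)]
scene tape [([0.303, 0.313, -0.0], 0.81), ([0.58, 0.505, -0.002], 0.61)]
scene wrench [([0.37, -0.347, -0.004], 0.72)]
scene screwdriver [([0.506, -0.228, -0.001], 0.67), ([0.413, 0.371, 0.003], 0.39)]
top booth [([0.655, -0.044, 0.003], 0.89)]
top sash [([0.625, -0.049, 0.112], 0.76)]
top sash_lip [([0.635, -0.143, 0.116], 0.85)]
top sash_line [([0.659, -0.04, 0.162], 0.56)]
top mark [([0.691, -0.275, 0.241], 0.41)]
top tray_front [([0.429, 0.037, 0.067], 0.56)]
top tray_mid [([0.537, 0.051, 0.045], 0.87), ([0.639, -0.141, 0.113], 0.53)]
top hub [([0.525, 0.072, 0.041], 0.95)]
top spray_can [([0.534, -0.427, -0.003], 0.76)]
top jug [([0.578, 0.499, -0.005], 0.74)]
top cup [([0.415, 0.375, -0.0], 0.84), ([0.505, -0.228, 0.002], 0.73)]
top tape [([0.305, 0.312, 0.003], 0.83)]
top wrench [([0.379, -0.342, -0.002], 0.66), ([0.538, 0.051, 0.043], 0.19)]
top screwdriver [([0.503, -0.23, -0.0], 0.58), ([0.574, 0.499, -0.004], 0.37)]
```

View pics/scene0.png

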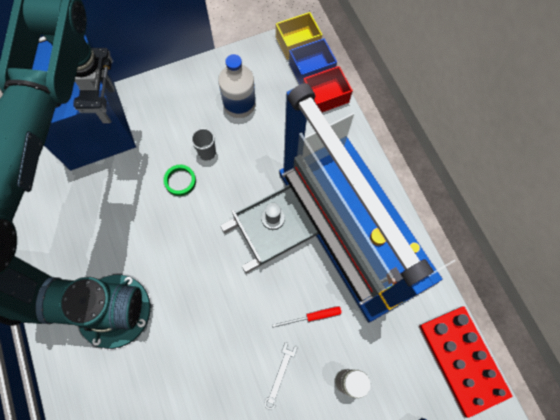

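View pics/top0.png

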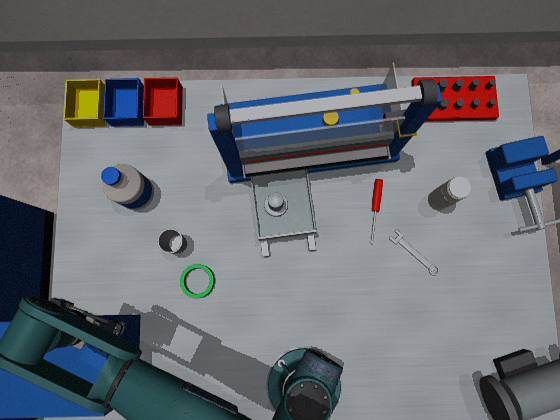

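```bash
cat > h.py <<'E'
import numpy as np
from scipy.spatial.transform import Rotation as R
from plant import r
def rot(q): return R.from_quat([q[1],q[2],q[3],q[0]])
B=np.array([0.,0,0]);
def delta(p,Rt):
    s=r.read_state();Rc=rot(s["tcp_rot"])
    print("dp tool mm",np.round(1000*Rc.inv().apply(np.array(p)-s["ee_pos"]),1),"rotvec tool deg",np.round(np.degrees((Rc.inv()*Rt).as_rotvec()),1))
def show():
    s=r.read_state();Rc=rot(s["tcp_rot"]).as_matrix()
    print("t",round(s["t"],2),"p",np.round(s["ee_pos"],4),"x",np.round(Rc[:,0],3),"z",np.round(Rc[:,2],3),"q",np.round(s["joint_pos"],3),"F",np.round(s["wrist_force"],2),"g",round(s["grip_width"],3))
def target(yaw,tilt): # tool x=-booth y, tilt from down toward booth x
    x=np.array([np.sin(yaw),-np.cos(yaw),0]);f=np.array([np.cos(yaw),np.sin(yaw),0])
    t=np.radians(tilt);z=np.sin(t)*f-np.cos(t)*np.array([0,0,1]);return R.from_matrix(np.c_[x,np.cross(z,x),z])
E
python3 - <<'E'
from h import *
from scipy.optimize import least_squares
b=np.array([[0,0],[0,0],[-.037,0],[-.037,0],[-.037,-.1],[-.037,-.1],[0,0],[0,0],[0,-.235],[-.24,.11],[-.24,.11],[-.13,.11],[-.13,.11]])
w=np.array([[.659,-.043],[.655,-.044],[.627,-.051],[.625,-.049],[.633,-.147],[.635,-.143],[.661,-.043],[.659,-.04],[.691,-.275],[.425,.042],[.429,.037],[.534,.053],[.537,.051]])
def f(v):
    c,s=np.cos(v[2]),np.sin(v[2]);return ((b@np.array([[c,s],[-s,c]])+v[:2])-w).ravel()
o=least_squares(f,[.66,-.04,.1]);print(o.x);print(np.round(o.fun.reshape(-1,2)*1000,1))
E
```

```text
[ 0.66578157 -0.04468198  0.08582135]
[[  6.8  -1.7]
 [ 10.8  -0.7]
 [  1.9   3.1]
 [  3.9   1.1]
 [  4.5  -0.5]
 [  2.5  -4.5]
 [  4.8  -1.7]
 [  6.8  -4.7]
 [ -5.1  -3.8]
 [ -7.8   2.3]
 [-11.8   7.3]
 [ -7.2   0.8]
 [-10.2   2.8]]
```

```bash
python3 - <<'E'
from h import *
from scipy.optimize import least_squares
import cv2
b=np.array([[0,0],[0,0],[-.037,0],[-.037,0],[-.037,-.1],[-.037,-.1],[0,0],[0,0],[0,-.235],[-.24,.11],[-.24,.11],[-.13,.11],[-.13,.11]])
w=np.array([[.659,-.043],[.655,-.044],[.627,-.051],[.625,-.049],[.633,-.147],[.635,-.143],[.661,-.043],[.659,-.04],[.691,-.275],[.425,.042],[.429,.037],[.534,.053],[.537,.051]])
m=np.r_[np.zeros(9),np.ones(4)]
def f(v):
    c,s=np.cos(v[2]),np.sin(v[2]);bb=b.copy();bb[:,0]+=m*v[3];return ((bb@np.array([[c,s],[-s,c]])+v[:2])-w).ravel()
o=least_squares(f,[.66,-.04,.1,0]);print(o.x);print(np.round(o.fun.reshape(-1,2)*1000,1))
x,y,th,tv=o.x
Tb=lambda p:np.array([x+np.cos(th)*p[0]-np.sin(th)*p[1],y+np.sin(th)*p[0]+np.cos(th)*p[1],p[2]])
for c in ["scene","top"]:
    d=r.capture(c);im=d["pixels"][:,:,::-1].copy();M=np.linalg.inv(d["world_from_camera"])
    def P(p):
        q=M[:3,:3]@p+M[:3,3];return (int(d["fx"]*q[0]/q[2]+d["cx"]),int(d["fy"]*q[1]/q[2]+d["cy"]))
    for a,e in [((-.037,-.205,.118),(-.037,.205,.118)),((-.02,-.255,.465),(-.02,-.255,0)),((-.02,.255,.465),(-.02,.255,0)),((-.02,-.255,.24),(-.02,-.215,.24)),((-.24+tv,.025,.092),(-.24+tv,.195,.092)),((-.011,-.2,.16),(-.011,.2,.16))]:
        cv2.line(im,P(Tb(a)),P(Tb(e)),(255,0,255),1)
    im=cv2.resize(im[60:330,150:460],None,fx=2.5,fy=2.2,interpolation=cv2.INTER_CUBIC);cv2.imwrite(f"pics/{c}1.png",im)
    print(c,np.round(d["world_from_camera"][:3,3],2))
E
```

```text
[ 0.65966297 -0.0426774   0.12622647  0.01913874]
[[ 0.7  0.3]
 [ 4.7  1.3]
 [-4.   3.7]
 [-2.   1.7]
 [ 2.5  0.5]
 [ 0.5 -3.5]
 [-1.3  0.3]
 [ 0.7 -2.7]
 [-1.8 -0.8]
 [ 1.7 -3.4]
 [-2.3  1.6]
 [ 1.8 -0.5]
 [-1.2  1.5]]
scene [ 0.38 -0.31  1.32]
top [0.28 0.05 1.43]
```

View pics/scene1.png

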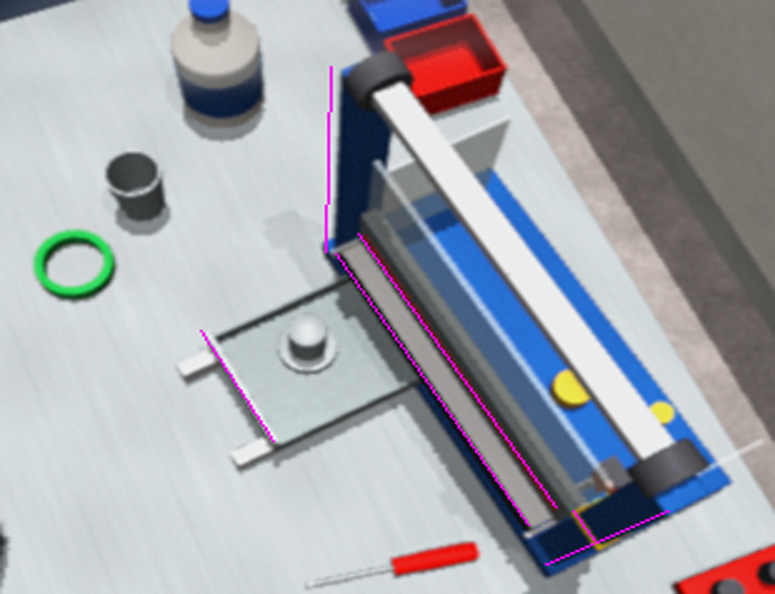

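View pics/top1.png

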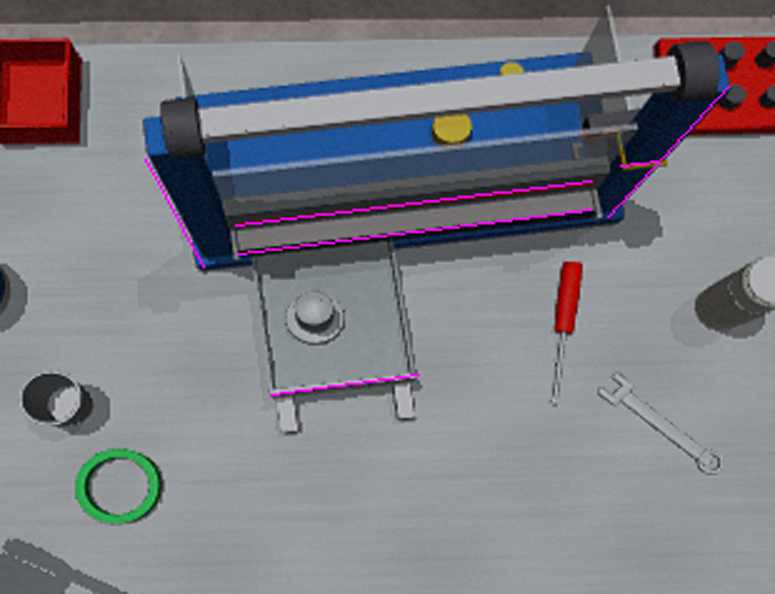

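Request:
play_rows --pt "1 0 0 -0.05 0 0 0" --pt "1 0 0 -0.05 0 0 0" --pt "1 -0.0415 0.0372 0 0 0 0" --pt "1 -0.0415 0.0372 0 0 0 0" --pt "1 -0.0415 0.0372 0 0 0 0" --pt "1 -0.0415 0.0372 0 0 0 0" --pt "1 -0.0415 0.0372 0 0 0 0" --pt "1 -0.0415 0.0372 0 0 0 0" --pt "1 -0.0415 0.0372 0 0 0 0" --pt "1 -0.0415 0.0372 0 0 0 0" --pt "1 -0.0415 0.0372 0 0 0 0" --pt "1 -0.0415 0.0372 0 0 0 0" --pt "1 -0.0415 0.0372 0 0 0 0" --pt "1 -0.0415 0.0372 0 0 0 0" --pt "1 -0.0415 0.0372 0 0 0 0" --squeeze 20

```text
t: 3.48
ee_pos: [0.4538, -0.1705, 0.2727]
tcp_rot: [0.0, 0.827, 0.562, 0.0]
wrist_force: [0.5, -0.4, 0.7]
grip_width: 0.005
```

Request:
play_rows --pt "1 0 0 0 0 0 10.1" --pt "1 0 0 0 0 0 10.1" --pt "1 0 0 0 0 0 10.1" --pt "1 0 0 0 0 0 10.1" --pt "1 0 0 0 0 0 10.1" --pt "1 0 0 0 0 0 10.1" --pt "1 0 0 0 0 0 10.1" --pt "1 0 0 0 0 0 10.1" --pt "1 0 0 0 0 0 10.1" --pt "1 0 0 0 0 0 10.1" --pt "1 0 0 0 0 0 10.1" --pt "1 0 0 0 0 0 10.1" --pt "1 0 0 0 0 0 10.1" --pt "1 0 0 0 0 0 10.1" --pt "1 0 0 0 0 0 10.1"

```text
t: 5.35
ee_pos: [0.4534, -0.1686, 0.2725]
tcp_rot: [-0.0, 0.746, -0.666, 0.0]
wrist_force: [-0.9, 0.3, 0.4]
grip_width: 0.003
```

```bash
python3 - <<'E'
from h import *
show(); delta([.454,-.17,.28],target(.126,0));delta([.454,-.17,.28],target(.126,60))
E
```

```text
t 5.35 p [ 0.4534 -0.1686  0.2725] x [ 0.114 -0.994  0.   ] z [ 0. -0. -1.] q [-0.473 -0.059  1.322  0.     1.878  0.984] F [-0.89  0.25  0.38] g 0.003
dp tool mm [ 1.4 -0.5 -7.5] rotvec tool deg [-0.  -0.  -0.7]
dp tool mm [ 1.4 -0.5 -7.5] rotvec tool deg [60.  -0.4 -0.6]
```

Request:
play_rows --pt "1 0 0 0 10 0 0" --pt "1 0 0 0 10 0 0" --pt "1 0 0 0 10 0 0" --pt "1 0 0 0 10 0 0" --pt "1 0 0 0 10 0 0" --pt "1 0 0 0 10 0 0"

```text
t: 6.1
ee_pos: [0.4532, -0.1688, 0.2736]
tcp_rot: [-0.375, 0.647, -0.573, 0.335]
wrist_force: [-0.3, 0.5, -0.8]
grip_width: 0.003
```

```bash
python3 - <<'E'
from h import *
import cv2
show()
for c in ["scene","wrist"]:
    d=r.capture(c);cv2.imwrite(f"pics/{c}2.png",d["pixels"][:,:,::-1])
E
```

```text
t 6.1 p [ 0.4532 -0.1688  0.2736] x [ 0.118 -0.993  0.004] z [ 0.863  0.101 -0.495] q [-1.277 -0.656  2.117  1.034  1.472  0.18 ] F [-0.27  0.45 -0.81] g 0.003
```

View pics/scene2.png

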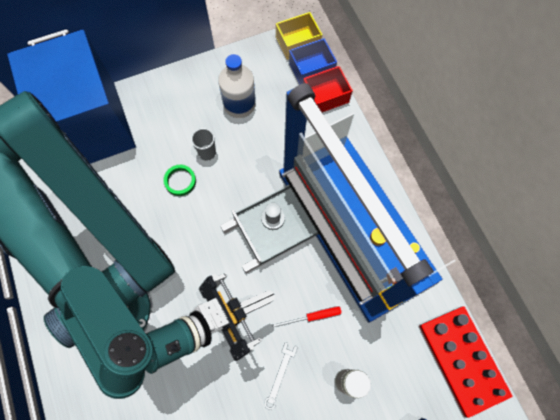

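View pics/wrist2.png

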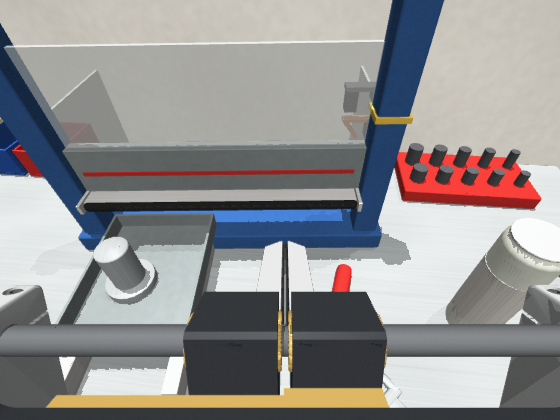

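```bash
cat >> h.py <<'E'
X0,Y0,TH=.6597,-.0427,.126
def W(a,b,z): return np.array([X0+np.cos(TH)*a-np.sin(TH)*b,Y0+np.sin(TH)*a+np.cos(TH)*b,z])
def inb(p): d=np.array(p)-[X0,Y0,0];return np.round([np.cos(TH)*d[0]+np.sin(TH)*d[1],-np.sin(TH)*d[0]+np.cos(TH)*d[1],d[2]],4)
E
python3 - <<'E'
from h import *
delta(W(-.12,-.1,.07),target(.126,60))
E
```

```text
dp tool mm [  2.9 114.4 186.9] rotvec tool deg [ 0.3 -0.3 -1.1]
```

Request:
play_rows --pt "1 0.0004 0.0143 0.0234 0 0 0" --pt "1 0.0004 0.0143 0.0234 0 0 0" --pt "1 0.0004 0.0143 0.0234 0 0 0" --pt "1 0.0004 0.0143 0.0234 0 0 0" --pt "1 0.0004 0.0143 0.0234 0 0 0" --pt "1 0.0004 0.0143 0.0234 0 0 0" --pt "1 0.0004 0.0143 0.0234 0 0 0" --pt "1 0.0004 0.0143 0.0234 0 0 -1" --pt "1 0 0 0 0 0 0"

```text
t: 7.32
ee_pos: [0.5597, -0.1577, 0.0799]
tcp_rot: [-0.372, 0.655, -0.568, 0.333]
wrist_force: [-0.3, 0.6, 1.3]
grip_width: 0.005
```

```bash
python3 - <<'E'
from h import *
import cv2
show();print(inb(r.read_state()["ee_pos"]))
for c in ["scene","wrist"]:
    d=r.capture(c);cv2.imwrite(f"pics/{c}3.png",d["pixels"][:,:,::-1])
delta(W(-.02,-.1,.07),target(.126,60))
E
```

```text
t 7.33 p [ 0.5597 -0.1577  0.0799] x [ 0.133 -0.991  0.014] z [ 0.858  0.108 -0.502] q [-0.9   -0.222  2.268  1.256  0.891 -0.229] F [-0.31  0.57  1.3 ] g 0.005
[-0.1137 -0.1016  0.0799]
dp tool mm [ -2.7 -36.7  87.4] rotvec tool deg [-0.  -0.2  1. ]
```

View pics/scene3.png

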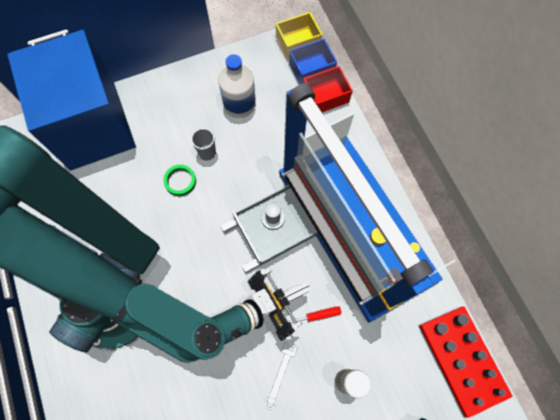

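View pics/wrist3.png

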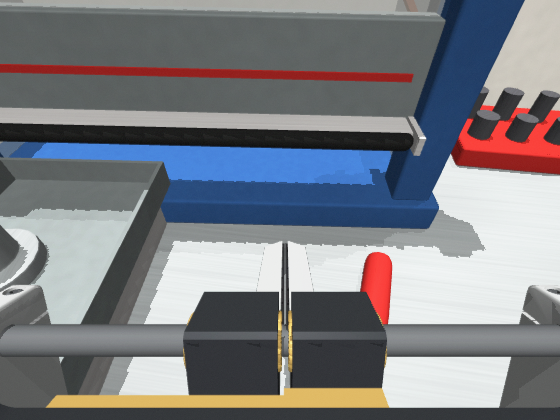

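Request:
play_rows --pt "1 -0.001 0.0086 0.005 0 0 1" --pt "1 -0.001 -0.0078 0.0136 0 0 0" --pt "1 0 -0.0078 0.0136 0 0 0" --pt "1 0 -0.0078 0.0136 0 0 0" --pt "1 0 -0.0078 0.0136 0 0 0" --pt "1 0 0 0 0 0 0"

```text
t: 8.18
ee_pos: [0.6207, -0.1499, 0.0702]
tcp_rot: [-0.374, 0.648, -0.574, 0.332]
wrist_force: [0.4, 0.6, -0.6]
grip_width: 0.004
```

```bash
python3 - <<'E'
from h import *
import cv2
show();print(inb(r.read_state()["ee_pos"]))
for c in ["wrist"]:
    d=r.capture(c);cv2.imwrite(f"pics/{c}4.png",d["pixels"][:,:,::-1])
delta(W(-.02,-.1,.07),target(.126,60))
E
```

```text
t 8.18 p [ 0.6207 -0.1499  0.0702] x [ 0.12  -0.993  0.   ] z [ 0.86   0.104 -0.499] q [-0.742 -0.087  2.184  1.348  0.74  -0.231] F [ 0.42  0.58 -0.65] g 0.004
[-0.0521 -0.1014  0.0702]
dp tool mm [ -1.5 -16.5  28.2] rotvec tool deg [-0.  -0.3 -0.2]
```

View pics/wrist4.png

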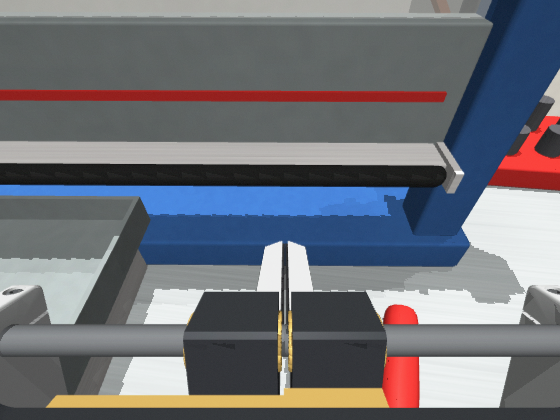

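Request:
play_rows --pt "1 -0.001 -0.0082 0.0141 0 0 0" --pt "1 0 -0.0082 0.0141 0 0 0" --pt "1 0 0 0 0 0 0" --pt "1 0 -0.0043 -0.0025 0 0 0" --pt "1 0 0 0 0 0 0"

```text
t: 8.85
ee_pos: [0.6523, -0.1452, 0.0754]
tcp_rot: [-0.374, 0.648, -0.574, 0.332]
wrist_force: [0.2, 0.3, 0.4]
grip_width: 0.005
```

```bash
python3 - <<'E'
from h import *
import cv2
show();print(inb(r.read_state()["ee_pos"]))
for c in ["wrist"]:
    d=r.capture(c);cv2.imwrite(f"pics/{c}5.png",d["pixels"][:,:,::-1])
E
```

```text
t 8.85 p [ 0.6523 -0.1452  0.0754] x [ 0.119 -0.993  0.001] z [ 0.86   0.103 -0.499] q [-0.673 -0.04   2.127  1.357  0.683 -0.196] F [0.17 0.32 0.41] g 0.005
[-0.0202 -0.1008  0.0754]
```

View pics/wrist5.png

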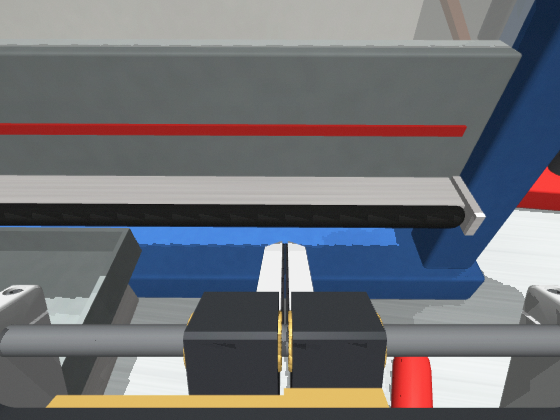

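```bash
python3 - <<'E'
from h import *
d=r.capture("wrist");M=np.linalg.inv(d["world_from_camera"])
def P(p):
    q=M[:3,:3]@p+M[:3,3];return np.round([d["fx"]*q[0]/q[2]+d["cx"],d["fy"]*q[1]/q[2]+d["cy"]])
print("cam",inb(d["world_from_camera"][:3,3]))
print("bar bottom",P(W(-.037,-.1,.11)),"front",P(W(-.045,-.1,.118)),"top",P(W(-.037,-.1,.126)),"line",P(W(-.011,-.1,.16)),"tcp",P(r.read_state()["ee_pos"]))
for n in ["sash_lip","sash_line","mark"]: print(n,[(inb(q["centre"]),round(q["score"],2)) for q in r.pinpoint(n,"wrist")[:2]])
E
```

```text
cam [-0.1649 -0.1004  0.249 ]
bar bottom [282. 222.] front [282. 223.] top [282. 204.] line [282. 128.] tcp [283. 238.]
sash_lip [(array([-0.0378, -0.101 ,  0.1128]), 0.79), (array([-0.0008, -0.0026,  0.1582]), 0.21)]
sash_line [(array([ 0.0028, -0.0023,  0.159 ]), 0.76)]
mark []
```

Request:
play_rows --pt "1 0 -0.0035 -0.002 0 0 0" --pt "1 0 -0.0035 -0.002 0 0 0" --pt "1 0 -0.0035 -0.002 0 0 0" --pt "1 0 0 0 0 0 0"

```text
t: 9.6
ee_pos: [0.6526, -0.1453, 0.0877]
tcp_rot: [-0.374, 0.648, -0.574, 0.332]
wrist_force: [0.6, 0.1, 1.2]
grip_width: 0.004
```

Request:
play_rows --pt "1 0 -0.0026 -0.0015 0 0 0" --pt "1 0 -0.0026 -0.0015 0 0 0" --pt "1 0 0 0 0 0 0"

```text
t: 9.98
ee_pos: [0.6519, -0.1449, 0.0923]
tcp_rot: [-0.374, 0.648, -0.575, 0.331]
wrist_force: [-3.3, -0.6, -0.4]
grip_width: 0.005
```

Request:
play_rows --pt "1 0 -0.0026 -0.0015 0 0 0" --pt "1 0 -0.0026 -0.0015 0 0 0" --pt "1 0 0 0 0 0 0"

```text
t: 10.35
ee_pos: [0.6531, -0.1454, 0.1003]
tcp_rot: [-0.374, 0.648, -0.574, 0.333]
wrist_force: [0.9, 0.0, -0.4]
grip_width: 0.007
```

```bash
python3 - <<'E'
from h import *
import cv2
show();print(inb(r.read_state()["ee_pos"]))
for c in ["wrist","top"]:
    d=r.capture(c);cv2.imwrite(f"pics/{c}6.png",d["pixels"][:,:,::-1])
    for n in ["sash_lip","sash_line","mark"]: print(c,n,[(inb(q["centre"]),round(q["score"],2)) for q in r.pinpoint(n,c)[:2]])
E
```

```text
t 10.35 p [ 0.6531 -0.1454  0.1003] x [ 0.119 -0.993  0.001] z [ 0.861  0.103 -0.498] q [-0.673 -0.085  2.107  1.283  0.699 -0.099] F [ 0.94  0.03 -0.36] g 0.007
[-0.0195 -0.1011  0.1003]
wrist sash_lip [(array([-0.0369, -0.1033,  0.1092]), 0.71), (array([ 0.002 , -0.0041, -0.0006]), 0.32)]
wrist sash_line [(array([ 0.0004, -0.0013,  0.1605]), 0.85)]
wrist mark []
top sash_lip []
top sash_line []
top mark [(array([-1.000e-04, -2.374e-01,  2.440e-01]), 0.62)]
```

View pics/wrist6.png

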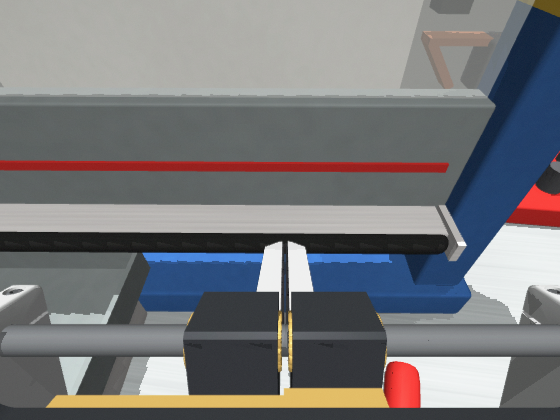

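```bash
python3 - <<'E'
from h import *
import cv2
d=r.capture("wrist");s=r.read_state();T=np.eye(4);T[:3,:3]=rot(s["tcp_rot"]).as_matrix();T[:3,3]=s["ee_pos"]
TC=np.linalg.inv(T)@d["world_from_camera"];print(np.round(TC,3),d["fx"],d["cx"],d["cy"])
ims=[("wrist4",[.6207,-.1499,.0702],[-.374,.648,-.574,.332]),("wrist5",[.6523,-.1452,.0754],[-.374,.648,-.574,.332]),("wrist6",[.6531,-.1454,.1003],[-.374,.648,-.574,.333])]
col=240
for what in ["red","bar_up","bar_lo"]:
  A=[];b=[]
  for n,p,q in ims:
    im=cv2.imread(f"pics/{n}.png").astype(int);c=im[:,col]
    red=np.where((c[:,2]>120)&(c[:,1]<70))[0]
    red=red[red<200]; lo=int(red.max())
    dark=[i for i in range(lo+20,290) if c[i].max()<45]
    v={"red":red.mean(),"bar_up":dark[0] if dark else 0,"bar_lo":dark[-1] if dark else 0}[what]
    TT=np.eye(4);TT[:3,:3]=rot(q).as_matrix();TT[:3,3]=p;C=TT@TC
    ray=C[:3,:3]@np.array([(col-d["cx"])/d["fx"],(v-d["cy"])/d["fy"],1])
    o=inb(C[:3,3]);rb=np.array([np.cos(TH)*ray[0]+np.sin(TH)*ray[1],-np.sin(TH)*ray[0]+np.cos(TH)*ray[1],ray[2]])
    # in (x,z) plane
    nrm=np.array([rb[2],-rb[0]]);nrm/=np.linalg.norm(nrm);A.append(nrm);b.append(nrm@[o[0],o[2]]);print(n,what,v,o)
  sol=np.linalg.lstsq(np.array(A),np.array(b),rcond=None);print(what,np.round(sol[0],4),np.array(A)@sol[0]-b)
E
```

```text
[[ 1.     0.     0.001  0.001]
 [-0.     0.963  0.268 -0.078]
 [-0.001 -0.268  0.963 -0.212]
 [ 0.     0.     0.     1.   ]] 303.0167860886631 284.57240519034116 212.41138670571453
wrist4 red 95.5 [-0.1968 -0.1011  0.2442]
wrist5 red 129.5 [-0.1648 -0.1004  0.2494]
wrist6 red 166.0 [-0.1642 -0.1004  0.2741]
red [-0.0113  0.16  ] [-1.45483442e-05  2.72996782e-05 -1.29092583e-05]
wrist4 bar_up 165 [-0.1968 -0.1011  0.2442]
wrist5 bar_up 205 [-0.1648 -0.1004  0.2494]
wrist6 bar_up 234 [-0.1642 -0.1004  0.2741]
bar_up [-0.0377  0.126 ] [-5.38314707e-05  1.27435408e-04 -7.43939326e-05]
wrist4 bar_lo 185 [-0.1968 -0.1011  0.2442]
wrist5 bar_lo 225 [-0.1648 -0.1004  0.2494]
wrist6 bar_lo 251 [-0.1642 -0.1004  0.2741]
bar_lo [-0.0397  0.1109] [-4.96100078e-05  1.26540547e-04 -7.76332686e-05]
```

```bash
python3 - <<'E'
from h import *
import cv2
d=r.capture("wrist");im=d["pixels"][:,:,::-1].copy()
M=np.linalg.inv(d["world_from_camera"]);s=r.read_state();Rm=rot(s["tcp_rot"]).as_matrix()
for k in [0,-.02,-.04]:
    p=s["ee_pos"]+k*Rm[:,2];q=M[:3,:3]@p+M[:3,3];print(k,inb(p),d["fx"]*q[0]/q[2]+d["cx"],d["fy"]*q[1]/q[2]+d["cy"])
cv2.imwrite("pics/z7.png",cv2.resize(im[200:330,180:390],None,fx=3.7,fy=3.7,interpolation=cv2.INTER_CUBIC))
E
```

```text
0 [-0.0202 -0.1006  0.0988] 283.490084512151 237.5207825249646
-0.02 [-0.0375 -0.1005  0.1088] 283.4082121105023 247.7517501749092
-0.04 [-0.0548 -0.1004  0.1188] 283.3094549424479 260.09267790169616
```

View pics/z7.png

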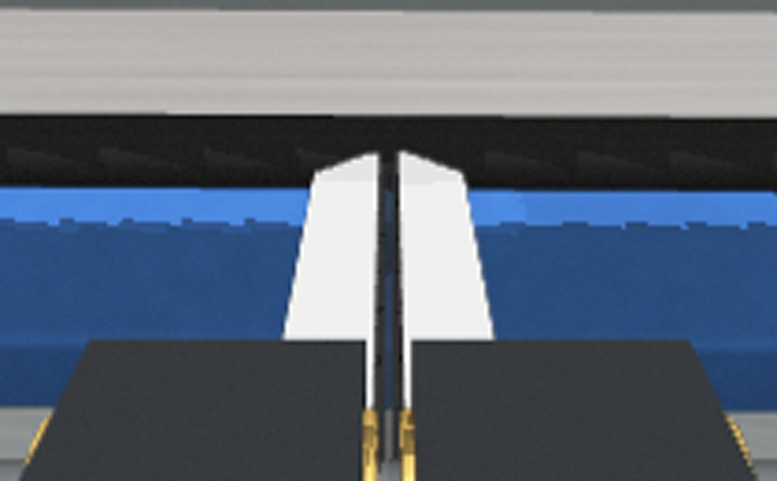

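```bash
python3 - <<'E'
from h import *
import cv2
s=r.read_state();print(inb(s["ee_pos"]),s["wrist_force"].round(2) if hasattr(s["wrist_force"],'round') else s["wrist_force"]);Rm=rot(s["tcp_rot"]).as_matrix()
out=[]
for c in ["scene","top"]:
    d=r.capture(c);im=d["pixels"][:,:,::-1].copy();M=np.linalg.inv(d["world_from_camera"])
    def P(p):
        q=M[:3,:3]@p+M[:3,3];return np.array([d["fx"]*q[0]/q[2]+d["cx"],d["fy"]*q[1]/q[2]+d["cy"]])
    u=P(s["ee_pos"]);x0,y0=int(u[0])-50,int(u[1])-40
    cr=cv2.resize(im[y0:y0+80,x0:x0+100],None,fx=7,fy=7,interpolation=cv2.INTER_CUBIC)
    for k in [0,-.02,-.04]:
        v=(P(s["ee_pos"]+k*Rm[:,2])-[x0,y0]+.5)*7;cv2.circle(cr,(int(v[0]),int(v[1])),3,(255,0,255),-1)
    for e in [-.205,.205]: pass
    cv2.imwrite(f"pics/z8{c}.png",cr)
E
```

```text
[-0.0202 -0.1006  0.0988] [-0.37  1.16  1.09]
```

View pics/z8scene.png

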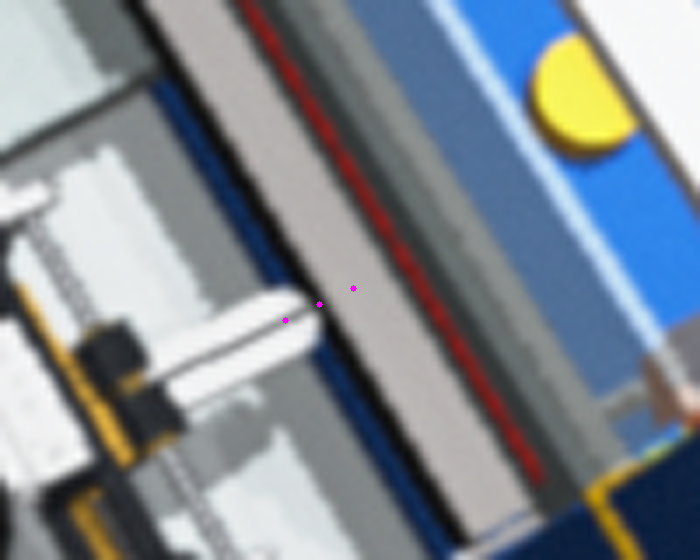

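View pics/z8top.png

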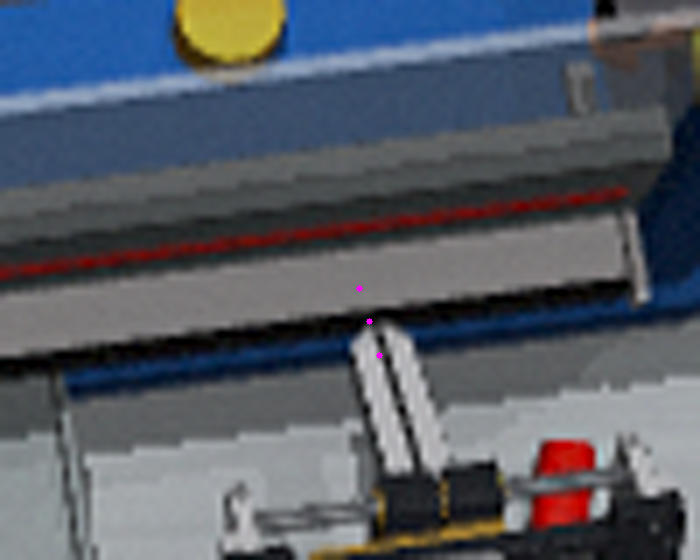

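```bash
python3 - <<'E'
from h import *
import cv2
d=r.capture("scene");M=np.linalg.inv(d["world_from_camera"])
def P(p):
    q=M[:3,:3]@p+M[:3,3];return np.array([d["fx"]*q[0]/q[2]+d["cx"],d["fy"]*q[1]/q[2]+d["cy"]])
rows=[]
for n,p,q in [("scene2",[.4532,-.1688,.2736],[-.375,.647,-.573,.335]),("scene3",[.5597,-.1577,.0799],[-.372,.655,-.568,.333])]:
    im=cv2.imread(f"pics/{n}.png");Rm=rot(q).as_matrix();u=P(np.array(p));x0,y0=int(u[0])-30,int(u[1])-30
    cr=cv2.resize(im[y0:y0+60,x0:x0+60],None,fx=8,fy=8,interpolation=cv2.INTER_CUBIC)
    for k in [0,-.02,-.04]:
        v=(P(np.array(p)+k*Rm[:,2])-[x0,y0]+.5)*8;cv2.circle(cr,(int(v[0]),int(v[1])),3,(255,0,255),-1)
    rows.append(cr[:, :390])
cv2.imwrite("pics/z9.png",np.hstack(rows))
E
```

View pics/z9.png

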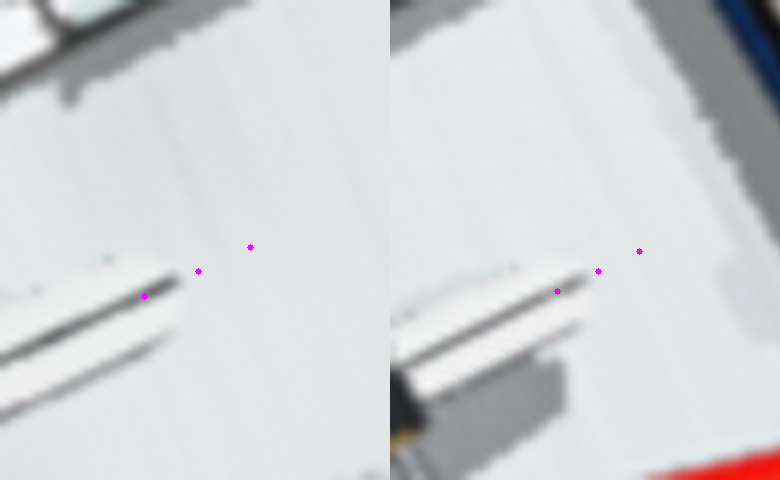

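Request:
play_rows --pt "1 0 0.0075 -0.013 0 0 0" --pt "1 0 0 0 0 0 0" --pt "1 0 0.0124 0.0072 0 0 0" --pt "1 0 0.0124 0.0072 0 0 0" --pt "1 0 0.0124 0.0072 0 0 0" --pt "1 0 0 0 0 0 0" --pt "1 0 -0.0067 0.0115 0 0 0" --pt "1 0 -0.0067 0.0115 0 0 0" --pt "1 0 -0.0067 0.0115 0 0 0" --pt "1 0 0 0 0 0 0"

```text
t: 12.25
ee_pos: [0.6785, -0.1416, 0.0567]
tcp_rot: [-0.374, 0.648, -0.574, 0.332]
wrist_force: [0.8, -0.6, -0.2]
grip_width: 0.003
```

```bash
python3 - <<'E'
from h import *
import cv2
show();print(inb(r.read_state()["ee_pos"]))
for c in ["wrist"]:
    d=r.capture(c);cv2.imwrite(f"pics/{c}10.png",d["pixels"][:,:,::-1])
delta(W(.004,-.1,.056),target(.126,60))
E
```

```text
t 12.25 p [ 0.6785 -0.1416  0.0567] x [ 0.121 -0.993  0.001] z [ 0.86   0.104 -0.499] q [-0.625  0.047  2.09   1.435  0.635 -0.265] F [ 0.78 -0.61 -0.19] g 0.003
[ 0.0062 -0.1005  0.0567]
dp tool mm [-0.3  0.9 -1.3] rotvec tool deg [-0.  -0.3 -0.1]
```

View pics/wrist10.png

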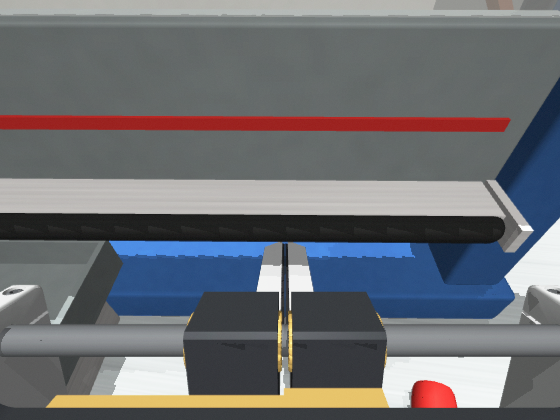

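Request:
play_rows --pt "1 0 -0.0043 -0.0025 0 0 0" --pt "1 0 -0.0043 -0.0025 0 0 0" --pt "1 0 -0.0043 -0.0025 0 0 0" --pt "1 0 0 0 0 0 0"

```text
t: 12.8
ee_pos: [0.6773, -0.1425, 0.072]
tcp_rot: [-0.374, 0.648, -0.574, 0.333]
wrist_force: [0.4, -0.1, -0.9]
grip_width: -0.001
```

Request:
play_rows --pt "1 0 -0.0022 -0.0012 0 0 0" --pt "1 0 -0.0022 -0.0012 0 0 0" --pt "1 0 0 0 0 0 0"

```text
t: 13.18
ee_pos: [0.6763, -0.1421, 0.0743]
tcp_rot: [-0.373, 0.648, -0.575, 0.331]
wrist_force: [-2.4, -2.0, -4.5]
grip_width: 0.003
```

Request:
play_rows --pt "1 0 -0.0022 -0.0012 0 0 0" --pt "1 0 -0.0022 -0.0012 0 0 0" --pt "1 0 0 0 0 0 0"

```text
t: 13.55
ee_pos: [0.6774, -0.1419, 0.0812]
tcp_rot: [-0.374, 0.648, -0.575, 0.332]
wrist_force: [-2.8, -1.4, -4.0]
grip_width: 0.003
```

Request:
play_rows --pt "1 0 -0.0022 -0.0012 0 0 0" --pt "1 0 -0.0022 -0.0012 0 0 0" --pt "1 0 0 0 0 0 0"

```text
t: 13.92
ee_pos: [0.6777, -0.1419, 0.0866]
tcp_rot: [-0.374, 0.648, -0.574, 0.332]
wrist_force: [-1.8, -1.3, -2.7]
grip_width: 0.008
```

Request:
play_rows --pt "1 0 -0.0022 -0.0012 0 0 0" --pt "1 0 -0.0022 -0.0012 0 0 0" --pt "1 0 -0.0022 -0.0012 0 0 0" --pt "1 0 -0.0022 -0.0012 0 0 0" --pt "1 0 -0.0022 -0.0012 0 0 0" --pt "1 0 -0.0022 -0.0012 0 0 0" --pt "1 0 -0.0022 -0.0012 0 0 0" --pt "1 0 0 0 0 0 0"

```text
t: 14.92
ee_pos: [0.6782, -0.1419, 0.1042]
tcp_rot: [-0.374, 0.648, -0.574, 0.332]
wrist_force: [-1.5, -0.5, -2.5]
grip_width: 0.006
```

Request:
play_rows --pt "1 0 -0.0022 -0.0012 0 0 0" --pt "1 0 -0.0022 -0.0012 0 0 0" --pt "1 0 0 0 0 0 0"

```text
t: 15.3
ee_pos: [0.6781, -0.1419, 0.1087]
tcp_rot: [-0.374, 0.648, -0.575, 0.332]
wrist_force: [-2.2, -0.8, -3.2]
grip_width: 0.004
```

Request:
play_rows --pt "1 0 -0.0022 -0.0012 0 0 0" --pt "1 0 -0.0022 -0.0012 0 0 0" --pt "1 0 0 0 0 0 0"

```text
t: 15.68
ee_pos: [0.678, -0.1419, 0.1133]
tcp_rot: [-0.374, 0.648, -0.575, 0.332]
wrist_force: [-3.7, 0.1, -5.1]
grip_width: 0.005
```

Request:
play_rows --pt "1 0 -0.0022 -0.0012 0 0 0" --pt "1 0 -0.0022 -0.0012 0 0 0" --pt "1 0 0 0 0 0 0"

```text
t: 16.05
ee_pos: [0.6783, -0.1418, 0.1188]
tcp_rot: [-0.374, 0.648, -0.574, 0.332]
wrist_force: [-3.0, -2.0, -6.4]
grip_width: 0.004
```

```bash
python3 - <<'E'
from h import *
import cv2
show();print(inb(r.read_state()["ee_pos"]))
for c in ["wrist"]:
    d=r.capture(c);cv2.imwrite(f"pics/{c}11.png",d["pixels"][:,:,::-1])
    for n in ["sash_lip","sash_line","mark"]: print(c,n,[(inb(q["centre"]),round(q["score"],2)) for q in r.pinpoint(n,c)[:2]])
E
```

```text
t 16.05 p [ 0.6783 -0.1418  0.1188] x [ 0.12  -0.993  0.   ] z [ 0.86   0.104 -0.5  ] q [-0.625 -0.068  2.045  1.231  0.672 -0.008] F [-2.98 -1.99 -6.44] g 0.004
[ 0.006  -0.1007  0.1188]
wrist sash_lip [(array([-0.039 , -0.1014,  0.156 ]), 0.77)]
wrist sash_line [(array([ 2.200e-03, -1.000e-04,  2.035e-01]), 0.77)]
wrist mark []
```

View pics/wrist11.png

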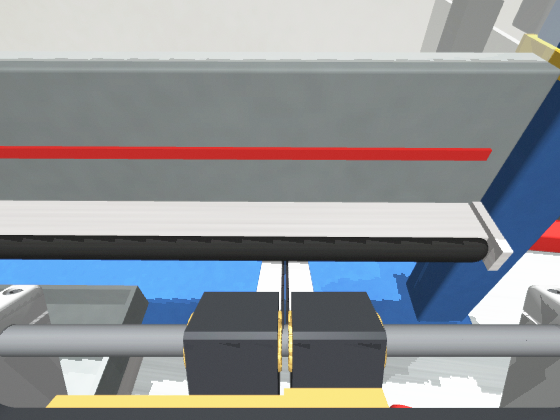

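Request:
play_rows --pt "1 0 -0.0022 -0.0012 0 0 0" --pt "1 0 0 0 0 0 0"

```text
t: 16.5
ee_pos: [0.6783, -0.1418, 0.1211]
tcp_rot: [-0.374, 0.648, -0.575, 0.332]
wrist_force: [-3.5, -1.4, -6.5]
grip_width: 0.004
```

Request:
play_rows --pt "1 0 -0.0022 -0.0012 0 0 0" --pt "1 0 0 0 0 0 0"

```text
t: 16.75
ee_pos: [0.6784, -0.1418, 0.1236]
tcp_rot: [-0.374, 0.648, -0.575, 0.332]
wrist_force: [-3.9, -1.5, -5.5]
grip_width: 0.002
```

Request:
play_rows --pt "1 0 -0.0022 -0.0012 0 0 0" --pt "1 0 0 0 0 0 0"

```text
t: 17.0
ee_pos: [0.679, -0.1418, 0.1273]
tcp_rot: [-0.375, 0.648, -0.574, 0.332]
wrist_force: [-2.9, 0.3, -5.0]
grip_width: 0.01
```

Request:
play_rows --pt "1 0 -0.0022 -0.0012 0 0 0" --pt "1 0 0 0 0 0 0"

```text
t: 17.25
ee_pos: [0.6791, -0.1418, 0.1299]
tcp_rot: [-0.375, 0.648, -0.574, 0.332]
wrist_force: [-2.4, -0.6, -3.3]
grip_width: 0.003
```

Request:
play_rows --pt "1 0 -0.0013 -0.0008 0 0 0" --pt "1 0 0 0 0 0 0"

```text
t: 17.5
ee_pos: [0.6787, -0.1418, 0.1306]
tcp_rot: [-0.374, 0.648, -0.574, 0.332]
wrist_force: [-3.0, -0.4, -3.4]
grip_width: 0.004
```

Request:
play_rows --pt "1 0 -0.0013 -0.0008 0 0 0" --pt "1 0 0 0 0 0 0"

```text
t: 17.75
ee_pos: [0.6784, -0.1419, 0.1316]
tcp_rot: [-0.374, 0.648, -0.575, 0.332]
wrist_force: [-3.5, 0.4, -4.8]
grip_width: 0.003
```

Request:
play_rows --pt "1 0 -0.0013 -0.0008 0 0 0" --pt "1 0 0 0 0 0 0"

```text
t: 18.0
ee_pos: [0.6784, -0.1419, 0.1332]
tcp_rot: [-0.374, 0.648, -0.575, 0.332]
wrist_force: [-3.2, -0.5, -4.2]
grip_width: 0.006
```

Request:
play_rows --pt "1 0 -0.0009 -0.0005 0 0 0" --pt "1 0 0 0 0 0 0"

```text
t: 18.25
ee_pos: [0.6784, -0.1419, 0.1342]
tcp_rot: [-0.374, 0.648, -0.575, 0.332]
wrist_force: [-2.7, 0.9, -5.6]
grip_width: 0.005
```

Request:
play_rows --pt "1 0 -0.0009 -0.0005 0 0 0" --pt "1 0 0 0 0 0 0"

```text
t: 18.5
ee_pos: [0.6785, -0.1419, 0.1353]
tcp_rot: [-0.374, 0.648, -0.575, 0.332]
wrist_force: [-3.4, -0.5, -5.1]
grip_width: 0.006
```

Request:
play_rows --pt "1 0 -0.0009 -0.0005 0 0 0" --pt "1 0 0 0 0 0 0"

```text
t: 18.75
ee_pos: [0.6785, -0.1419, 0.1363]
tcp_rot: [-0.374, 0.648, -0.575, 0.332]
wrist_force: [-2.6, -0.1, -4.3]
grip_width: 0.005
```

Request:
play_rows --pt "1 0 -0.0009 -0.0005 0 0 0" --pt "1 0 0 0 0 0 0"

```text
t: 19.0
ee_pos: [0.6785, -0.1419, 0.1374]
tcp_rot: [-0.374, 0.648, -0.575, 0.332]
wrist_force: [-2.7, -0.3, -3.8]
grip_width: 0.002
```

Request:
play_rows --pt "1 0 -0.0009 -0.0005 0 0 0" --pt "1 0 0 0 0 0 0"

```text
t: 19.25
ee_pos: [0.6785, -0.1419, 0.1384]
tcp_rot: [-0.374, 0.648, -0.575, 0.332]
wrist_force: [-2.8, -0.3, -5.9]
grip_width: 0.006
```

```bash
python3 - <<'E'
from h import *
import cv2
show()
for c in ["wrist","top"]:
    d=r.capture(c);cv2.imwrite(f"pics/{c}12.png",d["pixels"][:,:,::-1])
    for n in ["sash_lip","sash_line","mark"]: print(c,n,[(inb(q["centre"]),round(q["score"],2)) for q in r.pinpoint(n,c)[:2]])
E
```

```text
t 19.25 p [ 0.6785 -0.1419  0.1384] x [ 0.119 -0.993 -0.   ] z [ 0.86   0.103 -0.5  ] q [-0.625 -0.098  2.027  1.175  0.689  0.065] F [-2.83 -0.26 -5.93] g 0.006
wrist sash_lip [(array([-0.0393, -0.1018,  0.1766]), 0.84)]
wrist sash_line [(array([ 0.0003, -0.0004,  0.2234]), 0.69)]
wrist mark []
top sash_lip [(array([-0.0328, -0.096 ,  0.1791]), 0.71)]
top sash_line [(array([0.0009, 0.0022, 0.229 ]), 0.87)]
top mark [(array([ 0.0016, -0.2374,  0.2431]), 0.38)]
```

View pics/wrist12.png

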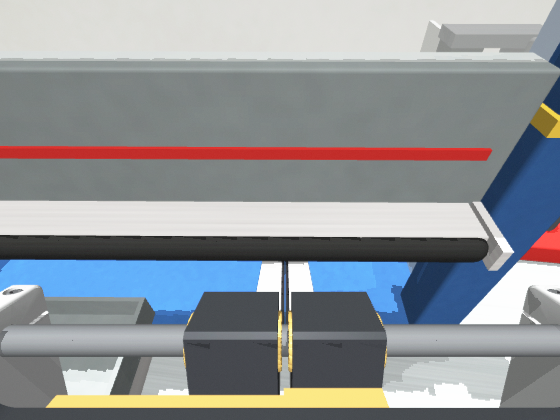

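Request:
play_rows --pt "1 0 -0.0009 -0.0005 0 0 0" --pt "1 0 0 0 0 0 0"

```text
t: 19.9
ee_pos: [0.6786, -0.1418, 0.1396]
tcp_rot: [-0.374, 0.648, -0.575, 0.332]
wrist_force: [-1.8, 0.4, -3.9]
grip_width: 0.008
```

Request:
play_rows --pt "1 0 -0.0009 -0.0005 0 0 0" --pt "1 0 0 0 0 0 0"

```text
t: 20.15
ee_pos: [0.6786, -0.1419, 0.1407]
tcp_rot: [-0.374, 0.648, -0.575, 0.332]
wrist_force: [-2.8, 0.7, -3.6]
grip_width: 0.005
```

Request:
play_rows --pt "1 0 -0.0009 -0.0005 0 0 0" --pt "1 0 0 0 0 0 0"

```text
t: 20.4
ee_pos: [0.6784, -0.1419, 0.141]
tcp_rot: [-0.374, 0.648, -0.575, 0.332]
wrist_force: [-2.9, -0.2, -3.6]
grip_width: 0.005
```

Request:
play_rows --pt "1 0 -0.0009 -0.0005 0 0 0" --pt "1 0 0 0 0 0 0"

```text
t: 20.65
ee_pos: [0.6781, -0.1419, 0.1414]
tcp_rot: [-0.374, 0.648, -0.575, 0.331]
wrist_force: [-4.0, -0.9, -5.9]
grip_width: 0.004
```

Request:
play_rows --pt "1 0 -0.0009 -0.0005 0 0 0" --pt "1 0 0 0 0 0 0"

```text
t: 20.9
ee_pos: [0.6778, -0.1419, 0.1419]
tcp_rot: [-0.373, 0.648, -0.575, 0.331]
wrist_force: [-5.0, -1.1, -8.0]
grip_width: 0.006
```

Request:
play_rows --pt "1 0 -0.0009 -0.0005 0 0 0" --pt "1 0 0 0 0 0 0"

```text
t: 21.15
ee_pos: [0.6776, -0.1419, 0.1422]
tcp_rot: [-0.373, 0.648, -0.575, 0.331]
wrist_force: [-5.4, -1.1, -9.4]
grip_width: 0.002
```

Request:
play_rows --pt "1 0 0.0022 0.0012 0 0 0" --pt "1 0 0.0022 0.0012 0 0 0" --pt "1 0 0.0022 0.0012 0 0 0" --pt "1 0 0.0022 0.0012 0 0 0" --pt "1 0 0 0 0 0 0"

```text
t: 21.78
ee_pos: [0.6796, -0.143, 0.1371]
tcp_rot: [-0.375, 0.647, -0.574, 0.334]
wrist_force: [-0.5, 0.2, -0.6]
grip_width: 0.003
```

```bash
python3 - <<'E'
from h import *
import cv2
show()
for c in ["wrist","top"]:
    d=r.capture(c);cv2.imwrite(f"pics/{c}13.png",d["pixels"][:,:,::-1])
    for n in ["sash_lip","sash_line","mark"]: print(c,n,[(inb(q["centre"]),round(q["score"],2)) for q in r.pinpoint(n,c)[:2]])
E
```

```text
t 21.77 p [ 0.6796 -0.143   0.1371] x [ 0.118 -0.993  0.002] z [ 0.862  0.102 -0.497] q [-0.625 -0.093  2.028  1.187  0.685  0.051] F [-0.49  0.22 -0.55] g 0.003
wrist sash_lip [(array([-0.0367, -0.1006,  0.1743]), 0.92)]
wrist sash_line [(array([-0.0005, -0.0032,  0.2253]), 0.84)]
wrist mark []
top sash_lip [(array([-0.0343, -0.0976,  0.1804]), 0.67)]
top sash_line []
top mark [(array([-0.0012, -0.2362,  0.2423]), 0.6)]
```

View pics/wrist13.png

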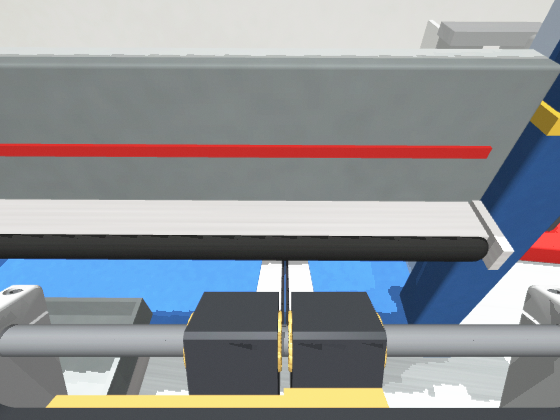

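Request:
play_rows --pt "1 0 0.0043 0.0025 0 0 0" --pt "1 0 0.0043 0.0025 0 0 0" --pt "1 0 0.0043 0.0025 0 0 0" --pt "1 0 0.0043 0.0025 0 0 0" --pt "1 0 0 0 0 0 0" --pt "1 0 0 0 0 0 0" --pt "1 0 0 0 0 0 0"

```text
t: 23.05
ee_pos: [0.6785, -0.142, 0.1149]
tcp_rot: [-0.374, 0.648, -0.575, 0.332]
wrist_force: [-0.2, 1.0, -0.8]
grip_width: 0.005
```

```bash
python3 - <<'E'
from h import *
import cv2
show();print(inb(r.read_state()["ee_pos"]))
d=r.capture("wrist");cv2.imwrite(f"pics/wrist14.png",d["pixels"][:,:,::-1])
for n in ["sash_lip","sash_line"]: print(n,[(inb(q["centre"]),round(q["score"],2)) for q in r.pinpoint(n,"wrist")[:2]])
E
```

```text
t 23.05 p [ 0.6785 -0.142   0.1149] x [ 0.119 -0.993  0.   ] z [ 0.86   0.103 -0.5  ] q [-0.625 -0.061  2.048  1.244  0.668 -0.023] F [-0.19  1.   -0.82] g 0.005
[ 0.0062 -0.1009  0.1149]
sash_lip [(array([-0.038 , -0.1049,  0.1757]), 0.72)]
sash_line [(array([ 0.0028, -0.0047,  0.2265]), 0.74)]
```

View pics/wrist14.png

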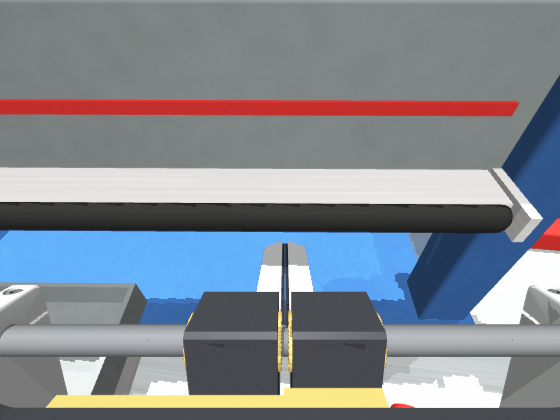

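Request:
play_rows --pt "1 0 0.0125 -0.0217 0 0 0" --pt "1 0 0.0125 -0.0217 0 0 0" --pt "1 0 0.0125 -0.0217 0 0 0" --pt "1 0 0.0125 -0.0217 0 0 0" --pt "1 0 0 -0.03 -5 0 0" --pt "1 0 0 -0.03 -5 0 0" --pt "1 0 0 -0.03 -5 0 0" --pt "1 0 0 -0.03 -5 0 0" --pt "1 0 0 0 0 0 0"

```text
t: 24.32
ee_pos: [0.4864, -0.1666, 0.1921]
tcp_rot: [-0.256, 0.703, -0.622, 0.231]
wrist_force: [0.0, -0.1, 0.4]
grip_width: 0.007
```

```bash
python3 - <<'E'
from h import *
show();print(inb(r.read_state()["ee_pos"]))
d=r.capture("wrist")
for n in ["sash_lip","sash_line","mark"]: print(n,[(inb(q["centre"]),round(q["score"],2)) for q in r.pinpoint(n,"wrist")[:2]])
delta(W(-.26,.11,.16),target(.126,40)); delta(W(-.26,.11,.048),target(.126,40))
E
```

```text
t 24.32 p [ 0.4864 -0.1666  0.1921] x [ 0.12  -0.993  0.007] z [ 0.643  0.072 -0.762] q [-0.866 -0.466  1.974  0.6    1.252  0.502] F [ 0.05 -0.07  0.36] g 0.007
[-0.1875 -0.1011  0.1921]
sash_lip [(array([-0.0376, -0.1044,  0.1767]), 0.77)]
sash_line [(array([-0.0006, -0.0013,  0.2236]), 0.92), (array([ 0.0006, -0.003 , -0.0017]), 0.57)]
mark [(array([-0.0023, -0.2354,  0.2447]), 0.83)]
dp tool mm [-208.    71.5  -26.7] rotvec tool deg [ 0.1 -0.1 -0.4]
dp tool mm [-207.6  143.3   59.2] rotvec tool deg [ 0.1 -0.1 -0.4]
```

Request:
play_rows --pt "1 -0.0416 0.0143 -0.0053 0 0 0" --pt "1 -0.0416 0.0143 -0.0053 0 0 0" --pt "1 -0.0416 0.0143 -0.0053 0 0 0" --pt "1 -0.0416 0.0143 -0.0053 0 0 0" --pt "1 -0.0416 0.0143 -0.0053 0 0 0" --pt "1 0 0 0 0 0 0"

```text
t: 25.28
ee_pos: [0.4406, 0.027, 0.1568]
tcp_rot: [-0.248, 0.713, -0.623, 0.206]
wrist_force: [0.5, -0.3, -0.4]
grip_width: 0.004
```

```bash
python3 - <<'E'
from h import *
show();print(inb(r.read_state()["ee_pos"]))
delta(W(-.26,.11,.055),target(.126,40))
E
```

```text
t 25.27 p [0.4406 0.027  0.1568] x [ 0.14  -0.99  -0.015] z [ 0.603  0.098 -0.792] q [-0.324 -0.755  2.164  0.316  1.152  1.069] F [ 0.54 -0.33 -0.42] g 0.004
[-0.2086  0.0966  0.1568]
dp tool mm [-12.5 102.9  49.5] rotvec tool deg [2.4 1.2 0.1]
```

Request:
play_rows --pt "1 0 0 0 -8 0 0" --pt "1 0 0 0 -8 0 0" --pt "1 0 0 0 -7 0 0" --pt "1 0 0 0 0 0 0"

```text
t: 25.78
ee_pos: [0.4429, 0.0212, 0.1581]
tcp_rot: [-0.101, 0.745, -0.655, 0.079]
wrist_force: [-0.4, 0.3, -0.1]
grip_width: 0.001
```

```bash
python3 - <<'E'
from h import *
show();print(inb(r.read_state()["ee_pos"]))
delta(W(-.25,.11,.13),target(.126,15))
delta(W(-.25,.11,.038),target(.126,15))
E
```

```text
t 25.77 p [0.4429 0.0212 0.1581] x [ 0.129 -0.992 -0.015] z [ 0.249  0.047 -0.967] q [-0.154 -0.377  1.829  0.085  1.448  1.289] F [-0.43  0.35 -0.11] g 0.001
[-0.207   0.0907  0.1581]
dp tool mm [-19.1  48.7  16.7] rotvec tool deg [ 0.4  0.9 -0. ]
dp tool mm [-17.7  71.9 105.7] rotvec tool deg [ 0.4  0.9 -0. ]
```

Request:
play_rows --pt "1 -0.0095 0.0243 0.0083 0 0.9 0" --pt "1 -0.0095 0.0243 0.0083 0 0 0" --pt "1 0 0 0 0 0 0" --pt "1 0 0.0058 0.0222 0 0 0" --pt "1 0 0.0058 0.0222 0 0 0" --pt "1 0 0.0058 0.0222 0 0 0" --pt "1 0 0 0 0 0 0"

```text
t: 26.65
ee_pos: [0.396, 0.0349, 0.0607]
tcp_rot: [-0.095, 0.744, -0.656, 0.085]
wrist_force: [0.1, 0.1, 0.5]
grip_width: 0.007
```

```bash
python3 - <<'E'
from h import *
import cv2
show();print(inb(r.read_state()["ee_pos"]))
delta(W(-.25,.11,.038),target(.126,15))
for c in ["top","wrist"]:
    d=r.capture(c);cv2.imwrite(f"pics/{c}15.png",d["pixels"][:,:,::-1])
print([(inb(q["centre"]),round(q["score"],2)) for q in r.pinpoint("tray_front","wrist")[:2]])
E
```

```text
t 26.65 p [0.396  0.0349 0.0607] x [ 0.124 -0.992  0.001] z [ 0.252  0.03  -0.967] q [-0.112 -0.461  2.076  0.061  1.277  1.323] F [0.08 0.11 0.54] g 0.007
[-0.2518  0.1101  0.0607]
dp tool mm [ 0.1  4.  22.5] rotvec tool deg [ 0.3 -0.1 -0.1]
[(array([-0.2237,  0.1123,  0.071 ]), 0.82)]
```

View pics/top15.png

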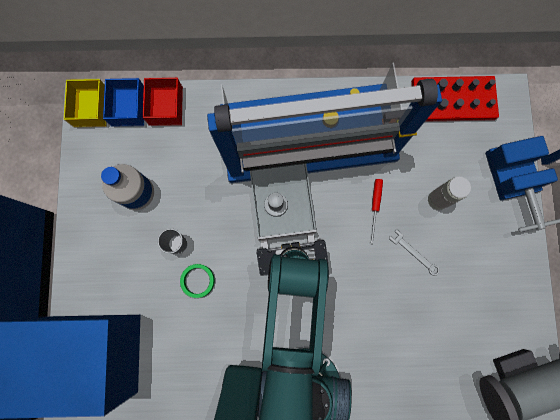

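View pics/wrist15.png

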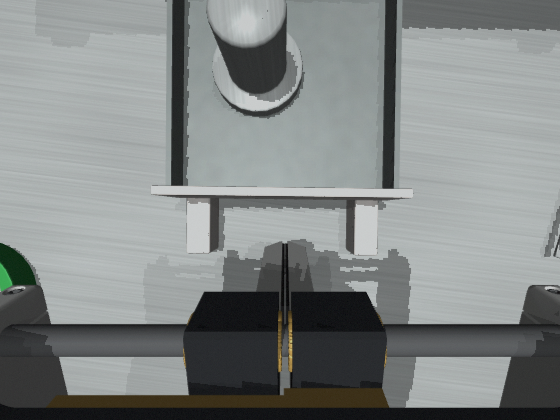

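Request:
play_rows --pt "1 0 0.004 0.0225 0 0 0" --pt "1 0 0 0 0 0 0" --pt "1 0 -0.0048 0.0013 0 0 0" --pt "1 0 -0.0048 0.0013 0 0 0" --pt "1 0 -0.0048 0.0013 0 0 0" --pt "1 0 -0.0029 0.0008 0 0 0" --pt "1 0 -0.0029 0.0008 0 0 0" --pt "1 0 -0.0029 0.0008 0 0 0" --pt "1 0 -0.0029 0.0008 0 0 0" --pt "1 0 -0.0029 0.0008 0 0 0" --pt "1 0 -0.0029 0.0008 0 0 0" --pt "1 0 -0.0029 0.0008 0 0 0" --pt "1 0 -0.0029 0.0008 0 0 0"

```text
t: 28.42
ee_pos: [0.4379, 0.0405, 0.0394]
tcp_rot: [-0.096, 0.744, -0.655, 0.086]
wrist_force: [-3.5, -1.8, 1.2]
grip_width: 0.008
```

```bash
python3 - <<'E'
from h import *
import cv2
show();print(inb(r.read_state()["ee_pos"]))
for c in ["wrist"]:
    d=r.capture(c);cv2.imwrite(f"pics/{c}16.png",d["pixels"][:,:,::-1])
print([(inb(q["centre"]),round(q["score"],2)) for q in r.pinpoint("tray_front","wrist")[:2]])
E
```

```text
t 28.43 p [0.4379 0.0405 0.0394] x [ 0.126 -0.992  0.002] z [ 0.254  0.03  -0.967] q [-0.082 -0.328  2.035  0.055  1.182  1.349] F [-3.47 -1.84  1.19] g 0.008
[-0.2096  0.1104  0.0394]
[(array([-0.2119,  0.1132,  0.0679]), 0.71)]
```

View pics/wrist16.png

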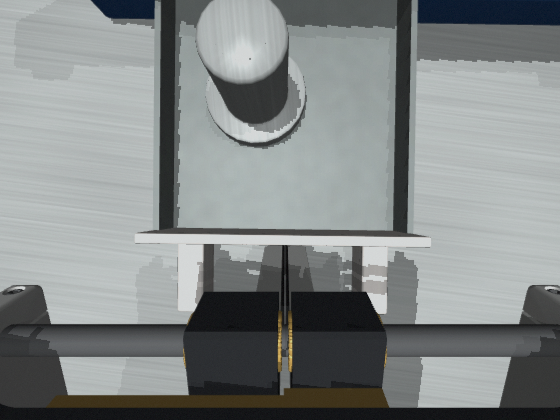

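Request:
play_rows --pt "1 0 -0.0048 0.0013 0 0 0" --pt "1 0 -0.0048 0.0013 0 0 0" --pt "1 0 -0.0048 0.0013 0 0 0" --pt "1 0 -0.0048 0.0013 0 0 0" --pt "1 0 -0.0048 0.0013 0 0 0" --pt "1 0 -0.0048 0.0013 0 0 0" --pt "1 0 -0.0048 0.0013 0 0 0" --pt "1 0 -0.0048 0.0013 0 0 0" --pt "1 0 -0.0048 0.0013 0 0 0" --pt "1 0 -0.0048 0.0013 0 0 0" --pt "1 0 -0.0048 0.0013 0 0 0" --pt "1 0 -0.0048 0.0013 0 0 0" --pt "1 0 -0.0029 0.0008 0 0 0" --pt "1 0 -0.0015 0.0004 0 0 0" --pt "1 0 0 0 0 0 0"

```text
t: 30.4
ee_pos: [0.5018, 0.0489, 0.0391]
tcp_rot: [-0.097, 0.744, -0.655, 0.086]
wrist_force: [-1.5, -1.1, -0.5]
grip_width: 0.004
```

```bash
python3 - <<'E'
from h import *
import cv2
show();print(inb(r.read_state()["ee_pos"]))
for c in ["wrist","top"]:
    d=r.capture(c);cv2.imwrite(f"pics/{c}17.png",d["pixels"][:,:,::-1])
    for n in ["tray_front","hub","sash_line"]:print(c,n,[(inb(q["centre"]),round(q["score"],2)) for q in r.pinpoint(n,c)[:2]])
E
```

```text
t 30.4 p [0.5018 0.0489 0.0391] x [ 0.126 -0.992  0.002] z [ 0.255  0.031 -0.967] q [-0.048 -0.163  1.908  0.047  1.141  1.382] F [-1.48 -1.09 -0.46] g 0.004
[-0.1451  0.1107  0.0391]
wrist tray_front [(array([-0.1453,  0.1098,  0.0713]), 0.58)]
wrist hub [(array([-0.0445,  0.1282,  0.0452]), 0.9)]
wrist sash_line []
top tray_front [(array([-0.1417,  0.109 ,  0.0634]), 0.67), (array([-0.0019,  0.0022,  0.2298]), 0.65)]
top hub [(array([-0.0422,  0.1276,  0.0397]), 0.74), (array([-0.0006, -0.2368,  0.2424]), 0.35)]
top sash_line [(array([-0.0005,  0.0031,  0.2257]), 0.56)]
```

View pics/wrist17.png

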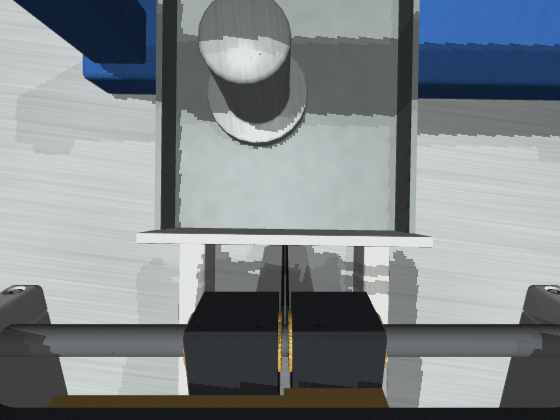

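Request:
play_rows --pt "1 0 0 0 6 0 0" --pt "1 0 0 0 6 0 0" --pt "1 0 0 0 6 0 0" --pt "1 0 0 0 6 0 0" --pt "1 0 0 0 6 0 0" --pt "1 0 -0.0035 -0.0035 0 0 0" --pt "1 0 0 0 0 0 0"

```text
t: 31.68
ee_pos: [0.5036, 0.0482, 0.0472]
tcp_rot: [-0.286, 0.693, -0.61, 0.254]
wrist_force: [-0.3, -0.7, 0.3]
grip_width: 0.005
```

```bash
python3 - <<'E'
from h import *
import cv2
show();print(inb(r.read_state()["ee_pos"]))
delta(W(-.06,.11,.046),target(.126,45))
for c in ["wrist","top"]:
    d=r.capture(c);cv2.imwrite(f"pics/{c}18.png",d["pixels"][:,:,::-1])
    for n in ["tray_front","hub","sash_line"]:print(c,n,[(inb(q["centre"]),round(q["score"],2)) for q in r.pinpoint(n,c)[:2]])
E
```

```text
t 31.68 p [0.5036 0.0482 0.0472] x [ 0.125 -0.992  0.003] z [ 0.702  0.086 -0.706] q [-0.179 -0.546  2.36   0.382  0.599  1.029] F [-0.28 -0.69  0.29] g 0.005
[-0.1434  0.1098  0.0472]
dp tool mm [ -0.2 -58.1  59.9] rotvec tool deg [-0.  -0.1  0.1]
wrist tray_front [(array([-0.1418,  0.1112,  0.0663]), 0.93)]
wrist hub [(array([-0.0415,  0.1259,  0.04  ]), 0.79)]
wrist sash_line []
top tray_front [(array([-0.1397,  0.1144,  0.065 ]), 0.61)]
top hub [(array([-0.0434,  0.131 ,  0.0401]), 0.76)]
top sash_line [(array([-0.0026,  0.0008,  0.2256]), 0.89)]
```

View pics/wrist18.png

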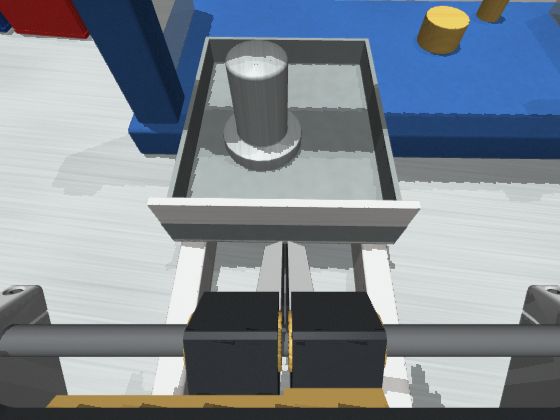

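Request:
play_rows --pt "1 0 -0.0021 0.0022 0 0 0" --pt "1 0 -0.0021 0.0022 0 0 0" --pt "1 0 -0.0021 0.0022 0 0 0" --pt "1 0 -0.0021 0.0022 0 0 0" --pt "1 0 -0.0021 0.0022 0 0 0" --pt "1 0 -0.0021 0.0022 0 0 0" --pt "1 0 -0.0021 0.0022 0 0 0" --pt "1 0 -0.0021 0.0022 0 0 0" --pt "1 0 -0.0035 0.0036 0 0 0" --pt "1 0 -0.0035 0.0036 0 0 0" --pt "1 0 -0.0035 0.0036 0 0 0" --pt "1 0 -0.0035 0.0036 0 0 0" --pt "1 0 -0.0021 0.0022 0 0 0" --pt "1 0 0 0 0 0 0"

```text
t: 33.83
ee_pos: [0.5489, 0.0548, 0.0429]
tcp_rot: [-0.286, 0.694, -0.611, 0.253]
wrist_force: [-1.0, -0.4, 0.3]
grip_width: 0.008
```

```bash
python3 - <<'E'
from h import *
import cv2
show();print(inb(r.read_state()["ee_pos"]))
for c in ["wrist","top"]:
    d=r.capture(c);cv2.imwrite(f"pics/{c}19.png",d["pixels"][:,:,::-1])
    for n in ["tray_front","hub","sash_line"]:print(c,n,[(inb(q["centre"]),round(q["score"],2)) for q in r.pinpoint(n,c)[:2]])
E
```

```text
t 33.83 p [0.5489 0.0548 0.0429] x [ 0.126 -0.992  0.002] z [ 0.7    0.088 -0.709] q [-0.127 -0.379  2.274  0.369  0.509  1.063] F [-1.   -0.45  0.35] g 0.008
[-0.0977  0.1107  0.0429]
wrist tray_front [(array([-0.1153,  0.1129,  0.0698]), 0.6)]
wrist hub [(array([-0.0147,  0.1278,  0.0431]), 0.71)]
wrist sash_line []
top tray_front [(array([-0.111 ,  0.1089,  0.0674]), 0.91)]
top hub [(array([-0.0148,  0.126 ,  0.0444]), 0.69), (array([-0.0161,  0.5498, -0.0017]), 0.49)]
top sash_line [(array([-0.0047,  0.1056,  0.0417]), 0.38), (array([-0.1907,  0.4445, -0.002 ]), 0.31)]
```

View pics/wrist19.png

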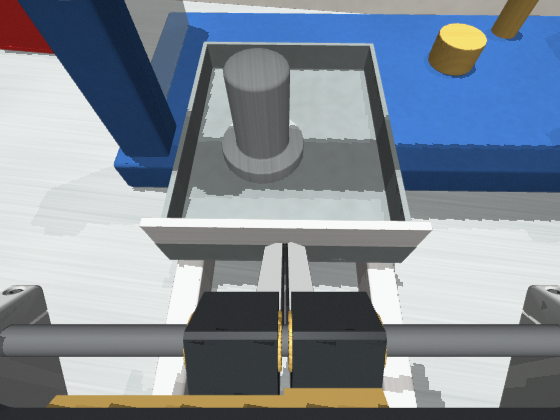

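Request:
play_rows --pt "1 0 -0.0055 0.0016 0 0 0" --pt "1 0 -0.0036 0.0035 0 0 0" --pt "1 0 -0.0036 0.0035 0 0 0" --pt "1 0 -0.0036 0.0035 0 0 0" --pt "1 0 -0.0036 0.0035 0 0 0" --pt "1 0 -0.0036 0.0035 0 0 0" --pt "1 0 -0.0036 0.0035 0 0 0" --pt "1 0 -0.0036 0.0035 0 0 0" --pt "1 0 -0.0036 0.0035 0 0 0" --pt "1 0 -0.0036 0.0035 0 0 0" --pt "1 0 -0.0022 0.0021 0 0 0" --pt "1 0 0 0 0 0 0"

```text
t: 35.72
ee_pos: [0.6023, 0.0613, 0.0472]
tcp_rot: [-0.286, 0.694, -0.611, 0.253]
wrist_force: [-1.7, 0.2, -0.8]
grip_width: 0.006
```

```bash
python3 - <<'E'
from h import *
import cv2
show();print(inb(r.read_state()["ee_pos"]))
for c in ["wrist","top"]:
    d=r.capture(c);cv2.imwrite(f"pics/{c}20.png",d["pixels"][:,:,::-1])
    for n in ["tray_front","hub","sash_line"]:print(c,n,[(inb(q["centre"]),round(q["score"],2)) for q in r.pinpoint(n,c)[:2]])
E
```

```text
t 35.73 p [0.6023 0.0613 0.0472] x [ 0.126 -0.992  0.002] z [ 0.701  0.087 -0.708] q [-0.087 -0.229  2.162  0.339  0.459  1.111] F [-1.74  0.22 -0.8 ] g 0.006
[-0.0439  0.1104  0.0472]
wrist tray_front [(array([-0.062 ,  0.1082,  0.0687]), 0.94)]
wrist hub [(array([0.038 , 0.127 , 0.0422]), 0.81)]
wrist sash_line []
top tray_front [(array([-0.0582,  0.1075,  0.0695]), 0.58)]
top hub []
top sash_line [(array([-0.0339,  0.0002,  0.1744]), 0.6)]
```

View pics/wrist20.png

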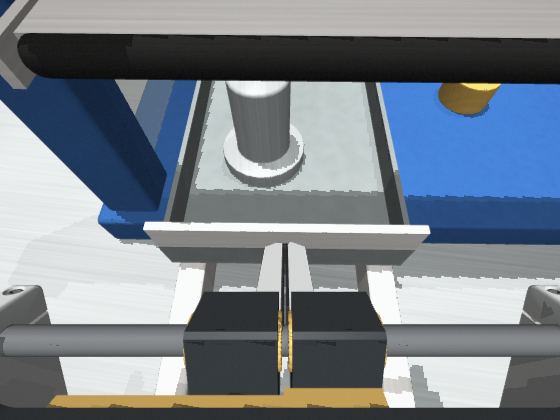

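Request:
play_rows --pt "1 0 -0.0014 0.0014 0 0 0" --pt "1 0 -0.0014 0.0014 0 0 0" --pt "1 0 -0.0014 0.0014 0 0 0" --pt "1 0 -0.0014 0.0014 0 0 0" --pt "1 0 0 0 0 0 0"

```text
t: 36.75
ee_pos: [0.6096, 0.0623, 0.0464]
tcp_rot: [-0.286, 0.694, -0.611, 0.253]
wrist_force: [-1.6, -0.5, 0.3]
grip_width: 0.005
```

Request:
play_rows --pt "1 0 -0.0014 0.0014 0 0 0" --pt "1 0 0 0 0 0 0"

```text
t: 37.0
ee_pos: [0.6114, 0.0626, 0.0463]
tcp_rot: [-0.286, 0.694, -0.611, 0.253]
wrist_force: [-1.4, -0.9, 0.1]
grip_width: 0.004
```

Request:
play_rows --pt "1 0 -0.0014 0.0014 0 0 0" --pt "1 0 0 0 0 0 0"

```text
t: 37.25
ee_pos: [0.6134, 0.0629, 0.0462]
tcp_rot: [-0.286, 0.694, -0.611, 0.253]
wrist_force: [-2.1, -1.0, 1.6]
grip_width: 0.004
```

Request:
play_rows --pt "1 0 -0.0014 0.0014 0 0 0" --pt "1 0 0 0 0 0 0"

```text
t: 37.5
ee_pos: [0.6154, 0.0631, 0.0463]
tcp_rot: [-0.286, 0.694, -0.611, 0.253]
wrist_force: [-1.9, -1.2, 0.2]
grip_width: 0.002
```

Request:
play_rows --pt "1 0 -0.0014 0.0014 0 0 0" --pt "1 0 0 0 0 0 0"

```text
t: 37.75
ee_pos: [0.6163, 0.0632, 0.046]
tcp_rot: [-0.285, 0.694, -0.611, 0.252]
wrist_force: [-13.7, -3.2, 8.0]
grip_width: 0.003
```

Request:
play_rows --pt "1 0 -0.0014 0.0014 0 0 0" --pt "1 0 0 0 0 0 0"

```text
t: 38.0
ee_pos: [0.6168, 0.0633, 0.0457]
tcp_rot: [-0.284, 0.695, -0.611, 0.252]
wrist_force: [-32.3, -7.4, 19.7]
grip_width: 0.003
```

Request:
play_rows --pt "1 0 -0.0014 0.0014 0 0 0" --pt "1 0 0 0 0 0 0"

```text
t: 38.25
ee_pos: [0.6172, 0.0634, 0.0455]
tcp_rot: [-0.283, 0.696, -0.611, 0.251]
wrist_force: [-51.2, -12.1, 32.6]
grip_width: 0.004
```

Request:
play_rows --pt "1 0 -0.0014 0.0014 0 0 0" --pt "1 0 0 0 0 0 0"

```text
t: 38.5
ee_pos: [0.6176, 0.0635, 0.0454]
tcp_rot: [-0.283, 0.696, -0.61, 0.251]
wrist_force: [-74.0, -16.4, 46.3]
grip_width: 0.006
```

Request:
play_rows --pt "1 0 0.0028 -0.0028 0 0 0" --pt "1 0 0.0028 -0.0028 0 0 0" --pt "1 0 0.0028 -0.0028 0 0 0" --pt "1 0 0.007 -0.007 0 0 0" --pt "1 0 0.014 -0.014 0 0 0" --pt "1 0 0.014 -0.014 0 0 0" --pt "1 0 0.014 -0.014 0 0 0" --pt "1 0 0 0 0 0 0"

```text
t: 39.5
ee_pos: [0.5416, 0.0539, 0.046]
tcp_rot: [-0.285, 0.694, -0.611, 0.253]
wrist_force: [-0.3, 0.7, -0.6]
grip_width: 0.008
```

```bash
python3 - <<'E'
from h import *
import cv2
show();print(inb(r.read_state()["ee_pos"]))
for c in ["wrist","top","scene"]:
    d=r.capture(c);cv2.imwrite(f"pics/{c}21.png",d["pixels"][:,:,::-1])
    for n in ["tray_front","tray_mid","hub","sash_lip","sash_line","mark","screwdriver","tape","cup","wrench"]:print(c,n,[(inb(q["centre"]),np.round(q["centre"],3),round(q["score"],2)) for q in r.pinpoint(n,c)[:1]])
E
```

```text
t 39.5 p [0.5416 0.0539 0.046 ] x [ 0.126 -0.992  0.002] z [ 0.7    0.087 -0.709] q [-0.133 -0.408  2.285  0.364  0.528  1.065] F [-0.35  0.74 -0.62] g 0.008
[-0.105   0.1106  0.046 ]
wrist tray_front [(array([-0.049 ,  0.1107,  0.0709]), array([0.597, 0.061, 0.071]), 0.83)]
wrist tray_mid [(array([0.0654, 0.1117, 0.0432]), array([0.71 , 0.076, 0.043]), 0.68)]
wrist hub [(array([0.0544, 0.1285, 0.0398]), array([0.698, 0.092, 0.04 ]), 0.8)]
wrist sash_lip []
wrist sash_line []
wrist mark [(array([0.0511, 0.1279, 0.0416]), array([0.694, 0.091, 0.042]), 0.25)]
wrist screwdriver []
wrist tape []
wrist cup []
wrist wrench []
top tray_front [(array([-0.0441,  0.1077,  0.0651]), array([0.602, 0.059, 0.065]), 0.94)]
top tray_mid []
top hub [(array([ 0.0024, -0.2338,  0.2414]), array([ 0.692, -0.274,  0.241]), 0.32)]
top sash_lip [(array([-0.0345, -0.0966,  0.1773]), array([ 0.638, -0.143,  0.177]), 0.95)]
top sash_line [(array([-0.001 ,  0.0004,  0.2287]), array([ 0.659, -0.042,  0.229]), 0.69)]
top mark [(array([-0.0439,  0.1072,  0.0675]), array([0.603, 0.058, 0.068]), 0.71)]
top screwdriv
[... 402 characters left out ...]
0.597, 0.063, 0.069]), 0.58)]
scene tray_mid []
scene hub []
scene sash_lip [(array([-0.0397, -0.0998,  0.1734]), array([ 0.633, -0.147,  0.173]), 0.96)]
scene sash_line [(array([1.300e-03, 2.000e-04, 2.265e-01]), array([ 0.661, -0.042,  0.226]), 0.66)]
scene mark [(array([-0.0058, -0.2354,  0.2435]), array([ 0.684, -0.277,  0.244]), 0.56)]
scene screwdriver [(array([-0.1792, -0.1651, -0.0027]), array([ 0.503, -0.229, -0.003]), 0.74)]
scene tape [(array([-0.3087,  0.3939,  0.0009]), array([0.304, 0.309, 0.001]), 0.82)]
scene cup [(array([-0.1906,  0.4444,  0.0006]), array([0.415, 0.374, 0.001]), 0.91)]
scene wrench [(array([-0.3205, -0.2641, -0.0036]), array([ 0.375, -0.345, -0.004]), 0.76)]
```

View pics/wrist21.png

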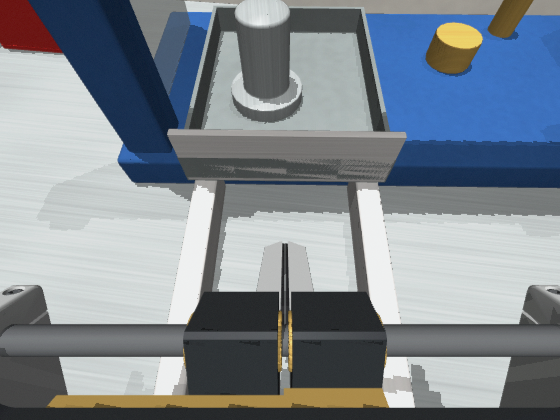

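View pics/top21.png

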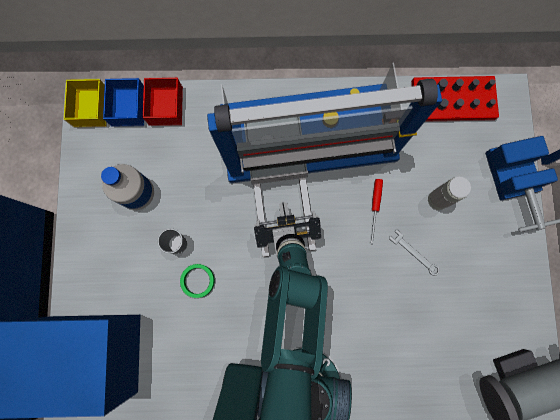

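```bash
python3 -c "
from plant import r
print(r.close_job())"
```

```text
the job is handed in; nothing more can be done
None
```

I lifted the sash onto its catch, slid the tray fully in against its end stop, and handed the job in at about 40 s. No verdict was reported.

**Sash:** I pushed it up about 66 mm from under the lift bar. I felt the bolt's force rise and ease, then the stop, where the push peaked at about 11 N. When I lowered the finger, the force went to zero and the sash stayed. The last pictures put the red line at 226–229 mm and the mark at about 243 mm, so it hangs about 15–17 mm low, inside the 28 mm allowed.

**Tray and hub:** The cameras put the tray's front face 44–49 mm before the booth's origin, where fully in is 50 mm. The hub is upright on the tray floor, about 11 mm short of the tray's middle and 17 mm to the left. The arm is about 70 mm clear of the plate.

**Bystanders:** The screwdriver, tape, cup and wrench measured within about 5 mm of their start positions. I only checked the jug and spray can by eye, and both look unmoved.

**What went wrong or disagreed:**
- **Finger length:** The real finger tips ended about 28 mm short of the reported tool point. My first lift slid up in front of the bar, with a touch of about 3 N and no movement of the sash, and I corrected for it.
- **Too hard at the end stop:** I sent several small steps at once, so the fingers pressed the tray against its end stop with about 74 N along the booth (about 89 N total wrist force) before I backed off. That is below the 120 N wrist limit. I believe only the fingers touched the tray plate, so the 40 N limit on the arm and gripper body should not apply, but I could not confirm that directly.

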